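# Cover the open watch work for the night

### The arm

A 6-joint arm with a two-finger parallel gripper is mounted at the origin on the work surface. World frame = base frame: x ahead of the robot, y to its left, z up, the work surface at z = 0. Lengths are in m, angles in rad, forces in N, time in s.
With the tool pointing down it reaches from about 0.275 to 0.975 m from the base axis. Payload 8.4 kg.
Tool frame: the origin (TCP) lies midway between the tips of the shut fingers; the grasp point (between the pads) lies 19 mm behind it; y points along the fingers, z is the direction in which the jaws open and shut, and the axes are right-handed (so a half turn about y gives the same grasp; the last joint's range is limited). The gripper opens to 92 mm and grips with 3 to 60 N. Pads are 20 mm wide; open, the fingers measure 128 mm over their backs; the gripper's body (75 mm by 189 mm) begins 69 mm behind the grasp point.
Start: joints at [-0.002, 0.353, 1.633, -0, 1.155, -0.002], TCP at [0.625, -0, 0.185] pointing down, gripper open.
Joint ranges: [-2.63, 2.63], [-0.92, 2.1], [0.06, 2.66], [-1.3, 4.44], [0, 2.69], [-3.02, 3.02]. Speed limits (rad/s): [2.22, 2.22, 2.79, 3.14, 3.14, 3.14].

### API

Orientations are given as [roll, pitch, yaw] about the fixed x, y, z axes, in that order (R = Rz(yaw) Ry(pitch) Rx(roll)).
In Python, from rig import * gives the robot as it stands. The module is installed in compiled form; this text tells all that it offers.
- The arm moves only by the tool play_rows, never from a script. Its argument "series" is a list that holds one entry, the list of rows, each a list of 7 numbers: the shift along the world's x, y, z scaled (see below), then the turn, a rotation vector about the world's x, y, z scaled (see below), then the finger opening in mm, from 0 to 91.9. In form: [[[x, y, z, wx, wy, wz, jaw], ...]]. A call has exactly 5 rows; each row is the pose to reach, as a shift and turn from the pose commanded when the call began; what a row does not reach only later rows make up. The controller multiplies each number of a shift by 20 cm and each number of a turn by 30 degrees. A row lasts 1/12 s, in which the tool goes at most 41.7 mm and 7.16 degrees, less where a joint would pass 70% of its speed; a pose out of reach is approached as far as the arm can. A call with a number of a shift or a turn outside -1 to 1 is refused whole. A call with a gripper value outside its range is refused whole. The fingers move at their own pace and stop on an object; the grip force is fixed at half the most. Time passes only in rows, so rows that repeat a pose let the fingers close, or fill a call up. It gives the time, the measured TCP pose, the force and the opening at its end, in the units of the state.
- get_state(): the state, without advancing time (a new reading comes with each control period).
- get_image(name): name is "scene" or "side" or "wrist"; returns a dict with "pixels" (384x512x3 uint8, red, green, blue), "K" (3x3 intrinsics, pixels), "extrinsics" (4x4, takes a point from camera to world coordinates). Camera axes: x right, y up, looking along -z (the intrinsics and any distortion apply to the point x, -y, -z); pixel columns grow to the right and rows downward; lengths in m; the calibration is good to about 2 mm. A picture is of the moment at which its call begins. There is no depth.
- sign_off(): hands the job in, once; it reports no verdict.
The state is a dict: "t": time; "qpos": joint angles; "qvel": joint speeds; "tau": joint torques, N m; "ee_pos": TCP position; "orientation": TCP orientation; "contact_force": force on the tool from outside, world axes, zero at the start; "wrist_torque": the same for the moment, N m; "grip_width": finger opening in m.
Only numpy, scipy, OpenCV 4.12 (cv2) and the standard library are available. Lean on these libraries where they do the work, as an engineer would, in place of code of your own. Each camera call takes 0.05 s, during which the arm holds its last target.

### The job

Close up the watchmaker's bench for the night: take the four clear dust covers by their knobs and put each over the piece of open work that it fits, the tall bell over the balance tack and the small, middle and large low covers over the small, middle and large movements in their holders, so that every cover stands flat on the mat with its work centred inside. Set the covers down gently, without dropping them, and do not knock or shift the work, the glass dish or the screwdriver tray.

Things in the scene. Friction and masses are not known exactly. Their poses are not given: they have to be found in the camera images.
- cover_tall_mid (a point): Clear plastic dust cover, tall, narrow, round-topped bell: round cup open downward, 42 mm wide inside, 49 mm outside (thin aluminium band at the foot), 60 mm high, plus a black knob in the middle of its top to lift it by: upright cylinder 14 mm wide from 65 to 82 mm above the foot, on a 5 mm stem. Point: on its axis (z up), 41 mm above the foot, 32.5 mm below the cylinder's middle. Yaw means nothing. 25-80 g.
- cover_small_mid (a point): Clear plastic dust cover, low, flat-topped, the narrowest of the three low ones: round cup open downward, 52 mm wide inside, 59 mm outside (thin aluminium band at the foot), 28 mm high, plus a black knob in the middle of its top to lift it by: upright cylinder 14 mm wide from 33 to 50 mm above the foot, on a 5 mm stem. Point: on its axis (z up), 25 mm above the foot, 16.5 mm below the cylinder's middle. Yaw means nothing. 25-80 g.
- cover_medium_mid (a point): Clear plastic dust cover, low, flat-topped, of middle width: round cup open downward, 72 mm wide inside, 79 mm outside (thin aluminium band at the foot), 28 mm high, plus a black knob in the middle of its top to lift it by: upright cylinder 14 mm wide from 33 to 50 mm above the foot, on a 5 mm stem. Point: on its axis (z up), 25 mm above the foot, 16.5 mm below the cylinder's middle. Yaw means nothing. 25-80 g.
- cover_large_mid (a point): Clear plastic dust cover, low, flat-topped, the widest: round cup open downward, 92 mm wide inside, 99 mm outside (thin aluminium band at the foot), 32 mm high, plus a black knob in the middle of its top to lift it by: upright cylinder 14 mm wide from 37 to 54 mm above the foot, on a 5 mm stem. Point: on its axis (z up), 27 mm above the foot, 18.5 mm below the cylinder's middle. Yaw means nothing. 25-80 g.
- work_tack: BALANCE TACK: brass foot 24 mm across with a bent steel wire from which a small balance wheel hangs by its hairspring; the tallest and narrowest piece of work, 41 mm high. Delicate. Loose; must not be shifted. Origin at the centre of its underside, z axis up. Like all things listed it stands on a fixed green bench mat, 2 mm thick: its top is at z = 0.002.
- work_small: SMALL MOVEMENT in its round aluminium holder: holder 34 mm across, 16 mm high in all, movement 20 mm across on top. Loose; must not be shifted. Origin at the centre of its underside, z axis up.
- work_medium: MIDDLE MOVEMENT in its round aluminium holder: holder 54 mm across, 17 mm high in all, movement 37 mm across on top. Loose; must not be shifted. Origin at the centre of its underside, z axis up.
- work_large: LARGE MOVEMENT in the adjustable aluminium movement holder with two sliding jaws and a knurled clamping screw: 64 mm long (its x axis) by 44 mm (y), 21 mm high in all, movement 41 mm across on top; it fits in a circle of 74 mm. Loose; must not be shifted. Origin at the centre of its underside, z axis up.
- dish: Bystander: loose open clear glass dish, 72 mm across, 16 mm high. Origin at the centre of its underside. Tweezers lie farther off, at the far edge of the mat.
- drivers: Bystander: loose red plastic tray with five screwdrivers lying in it, 75 mm (x) by 124 mm (y), 16 mm high. Origin at the centre of its underside.
Not all that is in view belongs to the job. What is shaped like the work_medium but blue or orange is not meant. Leave any purple look-alike of the part that bears cover_medium_mid alone.

How it is judged:
By the outcome, as a careful person would: the job done as asked, in the order asked, and still so for the second after the job is handed in, with the robot touching nothing.
It also fails if it takes over 93 s, if anything falls off the work surface, if the arm or the gripper's body presses on something with over 40 N, if the wrist force passes 120 N, or if a joint passes its speed limit or range.

## Working session

There is one attempt and no reset: what is moved stays moved. The work goes in short steps, Python scripts to look and compute and a tool call to move; the robot and the scene stay as the last step left them, time stands still between calls to the robot, and variables do not carry over. Pictures are saved under pics/ and viewed, and the job is handed in when it is done.

Besides the shell and the picture viewer there is one more tool, called after ">>>" as a command line: name --argument value ..., lists and objects as JSON in quotes. play_rows: Moves the arm, as the interface text tells. Shifts and turns lie within -1 to 1; 1 stands for 20 cm of shift or 30 degrees of turn. Its arguments: {"type":"object","properties":{"series":{"type":"array"}},"required":["series"]}

```bash
mkdir -p pics
cat > h.py <<'E'
from rig import *
import numpy as np, cv2
def snap(n,f):
    d=get_image(n); cv2.imwrite('pics/'+f+'.png',d['pixels'][:,:,::-1]); np.savez('pics/'+f+'.npz',**{k:np.array(d[k]) for k in d if d[k] is not None and k!='name'}); return d
def load(f): return np.load('pics/'+f+'.npz',allow_pickle=True)
def ray(d,u,v):
    K=d['K'];E=d['extrinsics']
    x=(u-K[0,2])/K[0,0];y=(v-K[1,2])/K[1,1]
    return E[:3,3],E[:3,:3]@np.array([x,-y,-1])
def at(d,u,v,z):
    o,r=ray(d,u,v); return o+r*(z-o[2])/r[2]
def proj(d,p):
    E=d['extrinsics'];c=E[:3,:3].T@(np.array(p)-E[:3,3]);c=c*[1,-1,-1];q=d['K']@c;return q[:2]/q[2]
def crop(f,u0,v0,u1,v1,s,o):
    im=cv2.imread('pics/'+f+'.png')[v0:v1,u0:u1]; cv2.imwrite('pics/'+o+'.png',cv2.resize(im,None,fx=s,fy=s,interpolation=cv2.INTER_CUBIC))
E
python3 - <<'E'
from h import *
for n in ['scene','side','wrist']:
    d=snap(n,n+'0'); print(d.keys()); print(n,d['K'].tolist(),np.round(d['extrinsics'],3).tolist())
s=get_state();print(s)
E
```

```text
dict_keys(['pixels', 'K', 'extrinsics'])
scene [[360.82998515761307, 0.0, 251.3417874250924], [0.0, 360.82998515761307, 192.77368350198003], [0.0, 0.0, 1.0]] [[0.617, -0.623, 0.48, 1.043], [0.787, 0.484, -0.383, -0.347], [0.006, 0.614, 0.789, 0.786], [0.0, 0.0, 0.0, 1.0]]
dict_keys(['pixels', 'K', 'extrinsics'])
side [[413.88614792852593, 0.0, 254.17814698887034], [0.0, 413.88614792852593, 192.0922511377259], [0.0, 0.0, 1.0]] [[-0.908, 0.204, -0.365, 0.229], [-0.418, -0.449, 0.79, 0.752], [-0.003, 0.87, 0.493, 0.54], [0.0, 0.0, 0.0, 1.0]]
dict_keys(['pixels', 'K', 'extrinsics'])
wrist [[297.3148450563489, 0.0, 257.96947955814943], [0.0, 297.3148450563489, 189.67567088674963], [0.0, 0.0, 1.0]] [[1.0, 0.0, 0.001, 0.624], [-0.0, 0.963, 0.269, 0.076], [-0.001, -0.269, 0.963, 0.383], [0.0, 0.0, 0.0, 1.0]]
{'t': 0.15, 'qpos': array([-2.40298003e-03,  3.53488099e-01,  1.63395939e+00, -8.04795890e-06,
        1.15520181e+00, -2.39938470e-03]), 'qvel': array([ 0.00119052, -0.00022046, -0.00069269,  0.00093416, -0.00016529,
       -0.00059778]), 'tau': array([-8.47799656e-04, -5.94210899e+01, -3.34467816e+01,  6.96930941e-02,
        2.04021111e-02, -8.35750166e-05]), 'ee_pos': array([ 6.24588285e-01, -3.73809996e-06,  1.84138439e-01]), 'orientation': array([-1.57185299e+00, -4.82412287e-06, -1.57079667e+00]), 'contact_force': array([ 0.28909982,  0.10180036, -1.28451323]), 'wrist_torque': array([ 0.0198806 , -0.01602993, -0.02180469]), 'grip_width': 0.0919225307804531}
```

```bash
ls -la; ls pics
```

```text
total 16
drwxr-xr-x  3 agent agent 4096 Dec  6 13:55 .
drwxr-xr-x 23 root  root  4096 Dec  6 13:55 ..
-rw-r--r--  1 agent agent  782 Dec  6 13:55 h.py
drwxr-xr-x  2 agent agent 4096 Dec  6 13:56 pics
scene0.npz
scene0.png
side0.npz
side0.png
wrist0.npz
wrist0.png
```

View pics/scene0.png

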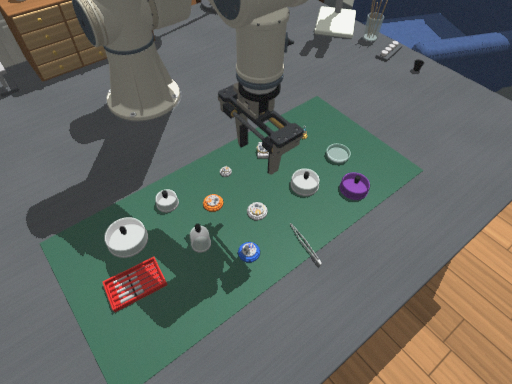

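View pics/side0.png

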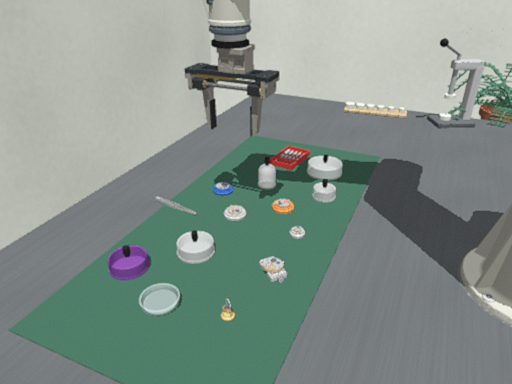

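View pics/wrist0.png

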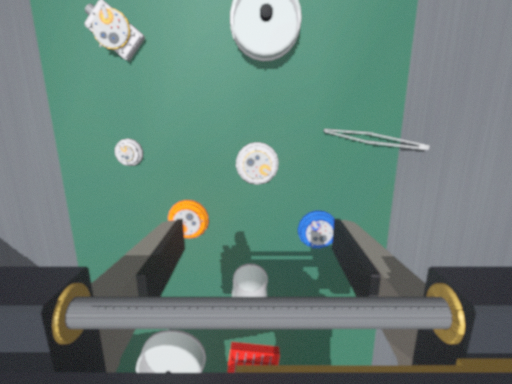

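The scene view shows the covers: large (126,236), small (166,200), bell (200,238), middle (305,181), and a purple decoy (355,186). The work: tack (304,133), large (263,150), small (226,170), middle (257,211). The orange and blue pieces are decoys. Next I enlarge for measuring.

Run:
```python
from h import *
crop('scene0',90,170,290,310,4,'sA'); crop('scene0',210,115,400,215,4,'sB')
crop('side0',200,140,390,250,4,'dA'); crop('side0',90,210,310,330,3.6,'dB')
crop('wrist0',60,0,360,240,2.5,'wA')
```

```text
(no output)
```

View pics/sA.png

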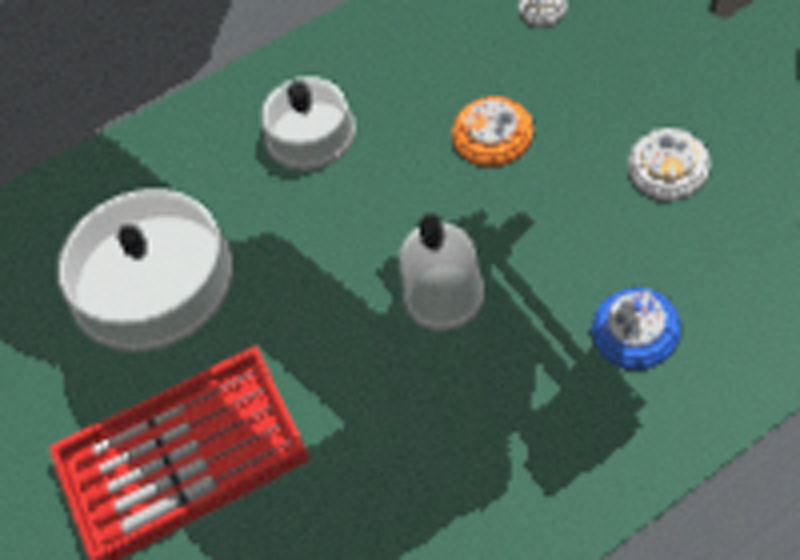

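View pics/sB.png

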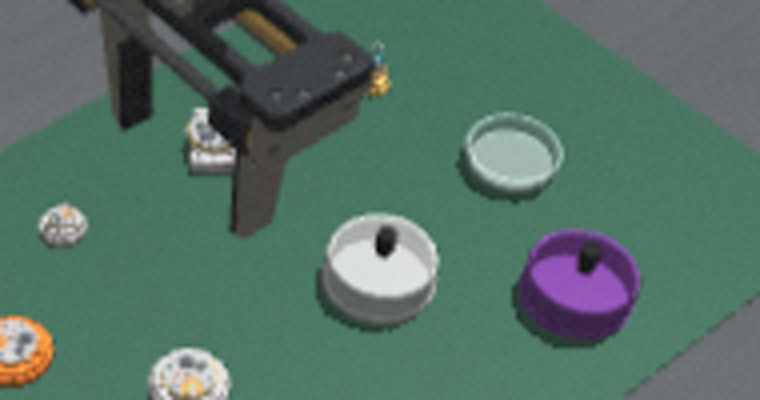

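View pics/dA.png

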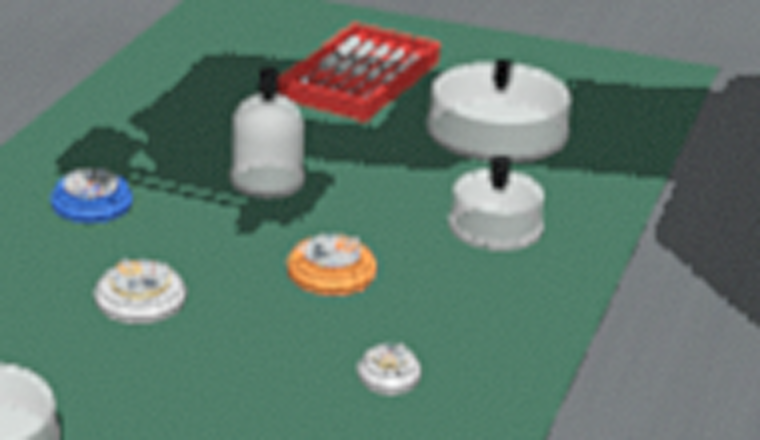

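View pics/dB.png

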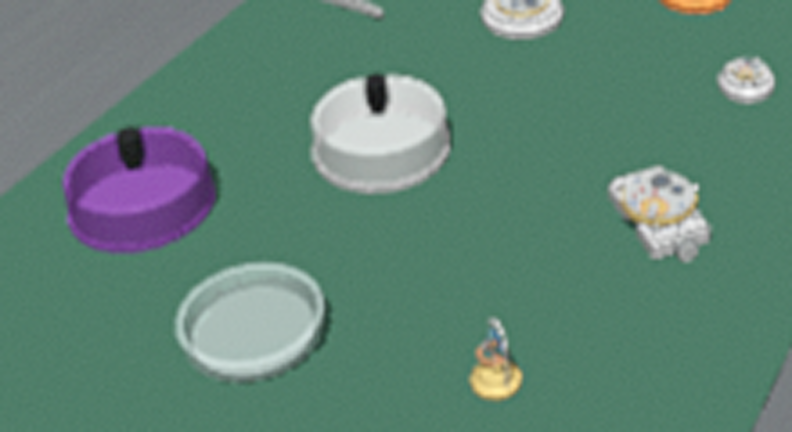

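View pics/wA.png

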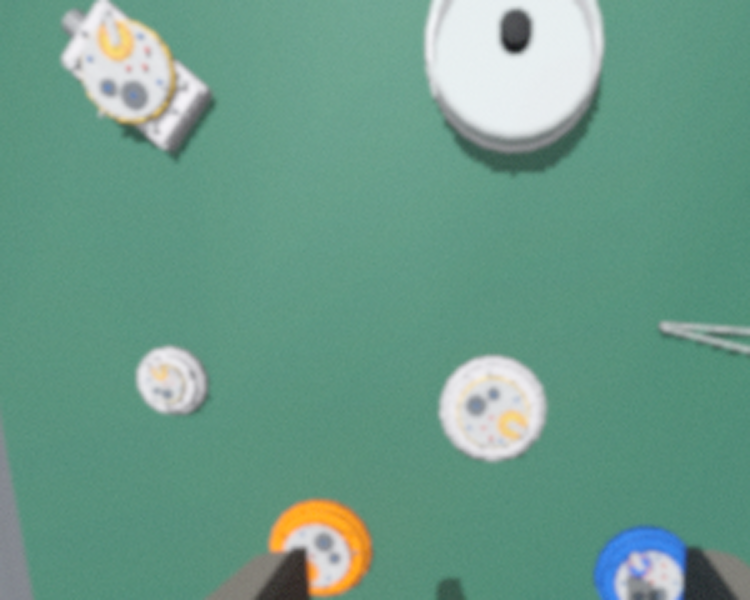

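```bash
cat > m0.py <<'E'
from h import *
S,D,W=load('scene0'),load('side0'),load('wrist0')
P={'L':(.0475,{'S':(123,230.25),'D':(325.75,158.75)}),
'Sm':(.0435,{'S':(164.75,194.25),'D':(325,183.25)}),
'T':(.0755,{'S':(197.75,228),'D':(267,161)}),
'M':(.0435,{'S':(306.5,175.25),'D':(194.4,235.8),'W':(266,12.4)}),
'wM':(.012,{'S':(257.3,210.5),'D':(235,212),'W':(256.8,163.2)}),
'wS':(.010,{'S':(225.8,171),'D':(297.4,231.8),'W':(128.8,152.4)}),
'wL':(.022,{'D':(272,265),'W':(110.4,28)}),
'wT':(.007,{'D':(227.8,314.5),'S':(304.3,136.5)}),
}
for k,(z,o) in P.items():
    for c,(u,v) in o.items(): print(k,c,np.round(at({'S':S,'D':D,'W':W}[c],u,v,z),4))
E
python3 m0.py
```

```text
L S [ 0.495  -0.3019  0.0475]
L D [ 0.4896 -0.2928  0.0475]
Sm S [ 0.4576 -0.1677  0.0435]
Sm D [ 0.4524 -0.1584  0.0435]
T S [ 0.6161 -0.1646  0.0755]
T D [ 0.6113 -0.1564  0.0755]
M S [0.6358 0.168  0.0435]
M D [0.6321 0.1727 0.0435]
M W [0.6317 0.1686 0.0435]
wM S [0.6281 0.004  0.012 ]
wM D [0.6212 0.0126 0.012 ]
wM W [0.622  0.0074 0.012 ]
wS S [0.4643 0.0199 0.01  ]
wS D [0.459  0.0258 0.01  ]
wS W [0.4608 0.0209 0.01  ]
wL D [0.4612 0.1682 0.022 ]
wL W [0.4619 0.1594 0.022 ]
wT D [0.4865 0.3043 0.007 ]
wT S [0.4957 0.2978 0.007 ]
```

>>> play_rows --series '[[[-0.015, -0.16, 0, 0, 0, 0, 60], [-0.03, -0.36, 0, 0, 0, 0, 50], [-0.05, -0.56, 0, 0, 0, 0, 50], [-0.06, -0.72, 0, 0, 0, 0, 50], [-0.06, -0.8, 0, 0, 0, 0, 50]]]'

```text
t: 0.57
ee_pos: [0.6122, -0.1634, 0.1845]
orientation: [-1.571, -0.001, -1.573]
contact_force: [-0.3, 0.2, 0.6]
grip_width: 0.0609
```

Run:
```python
from h import *
snap('wrist','w1');print(get_state()['ee_pos'],get_state()['t'])
```

```text
[ 0.61254308 -0.16467109  0.18446608] 0.6167
```

View pics/w1.png

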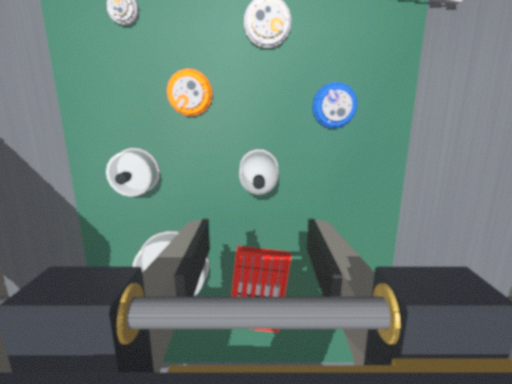

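Run:
```python
from h import *
d=load('w1');print(d['extrinsics'][:3,3],get_state()['ee_pos'])
print(at(d,259,181,.08),'small',at(d,123,177.5,.0435), 'foot small',at(d,133,177,.004),at(d,259,171,.002))
crop('w1',90,130,300,220,3.8,'w1c')
```

```text
[ 0.61157156 -0.08692157  0.38347009] [ 0.61254308 -0.16467109  0.18446608]
[ 0.61237909 -0.16247155  0.08      ] small [ 0.45278845 -0.16698147  0.0435    ] foot small [ 0.44752618 -0.17563926  0.004     ] [ 0.61260423 -0.16840194  0.002     ]
```

View pics/w1c.png

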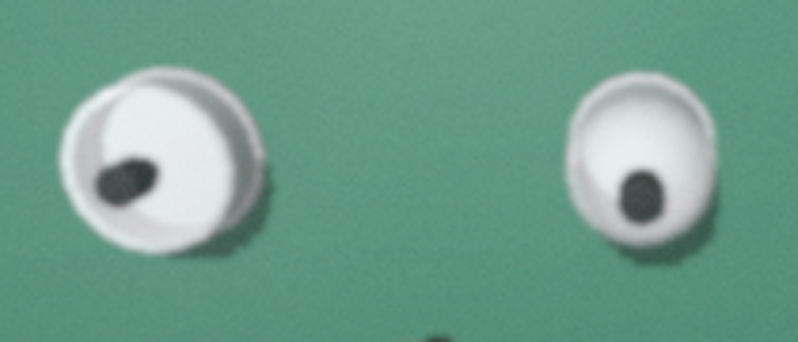

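The bell knob is at (259,182), almost under the TCP. The small cover's knob is at (124,177). I descend part way.

>>> play_rows --series '[[[0, -0.01, -0.1, 0, 0, 0, 45], [0, -0.01, -0.22, 0, 0, 0, 45], [0, -0.01, -0.34, 0, 0, 0, 45], [0, -0.01, -0.42, 0, 0, 0, 45], [0, -0.01, -0.45, 0, 0, 0, 45]]]'

```text
t: 1.03
ee_pos: [0.6113, -0.1605, 0.0918]
orientation: [-1.575, 0.002, -1.571]
contact_force: [-0.3, 0.3, 0.3]
grip_width: 0.0451
```

Run:
```python
from h import *
d=snap('wrist','w2');print(get_state()['ee_pos'],get_state()['t'],d['extrinsics'][:3,3])
```

```text
[ 0.61149963 -0.16059907  0.0919485 ] 1.0833 [ 0.61126004 -0.08448135  0.2909335 ]
```

View pics/w2.png

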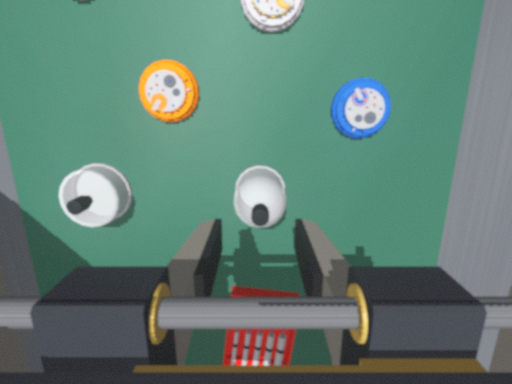

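Run:
```python
from h import *
d=load('w2');e=get_state()['ee_pos']
print(proj(d,e),[at(d,260.5,214.5,z) for z in(.0755,.084)])
crop('w2',160,150,360,300,4,'w2c')
```

```text
[259.41114434 217.87058889] [array([ 0.61235453, -0.16412427,  0.0755    ]), array([ 0.61231135, -0.16098194,  0.084     ])]
```

View pics/w2c.png

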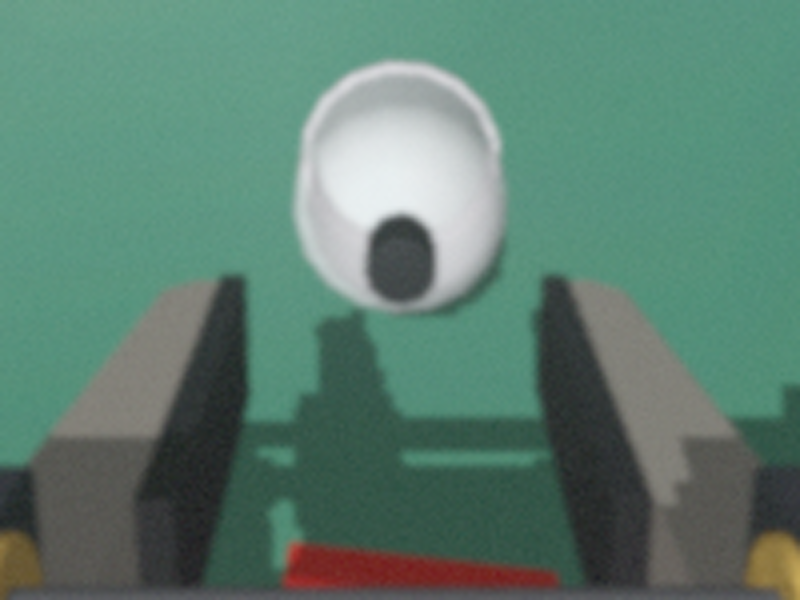

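Run:
```python
from h import *
d=load('side0');s=load('scene0')
for z in (.184,.203,.216):
  for x in(-.055,.055): print(z,x,proj(d,[.6246+x,0,z]),proj(s,[.6246+x,0,z]))
crop('side0',180,50,290,145,6,'dt')
d=snap('side','side2')
for z in (.092,.111,.124):
  for x in(-.03,.03): print(z,x,proj(d,[.6115+x,-.1605,z]))
crop('side2',180,50,360,210,4,'dt2')
```

```text
0.184 -0.055 [256.85051424 147.06543243] [241.56976739 152.26603951]
0.184 0.055 [212.47451507 139.08315075] [272.21769695 181.15686524]
0.203 -0.055 [256.8503053  138.85754984] [241.44268489 146.39301006]
0.203 0.055 [212.0249304  131.15074541] [272.68078144 175.44418915]
0.216 -0.055 [256.85015976 133.14077011] [241.35302229 142.24931571]
0.216 0.055 [211.71203675 125.63009624] [273.00819824 171.40512889]
0.092 -0.03 [278.27671935 156.62656739]
0.092 0.03 [257.14661181 152.71130761]
0.111 -0.03 [278.46566037 149.86762594]
0.111 0.03 [257.14900174 146.05517824]
0.124 -0.03 [278.59686922 145.17392358]
0.124 0.03 [257.15066091 141.43425852]
```

View pics/dt.png

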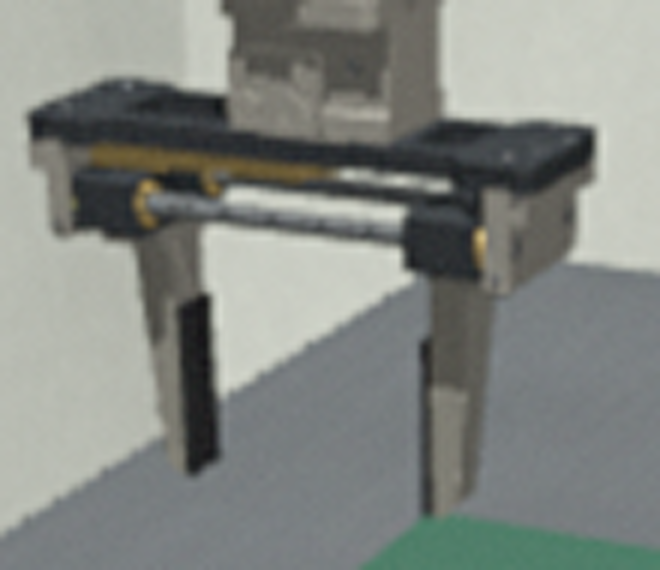

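View pics/dt2.png

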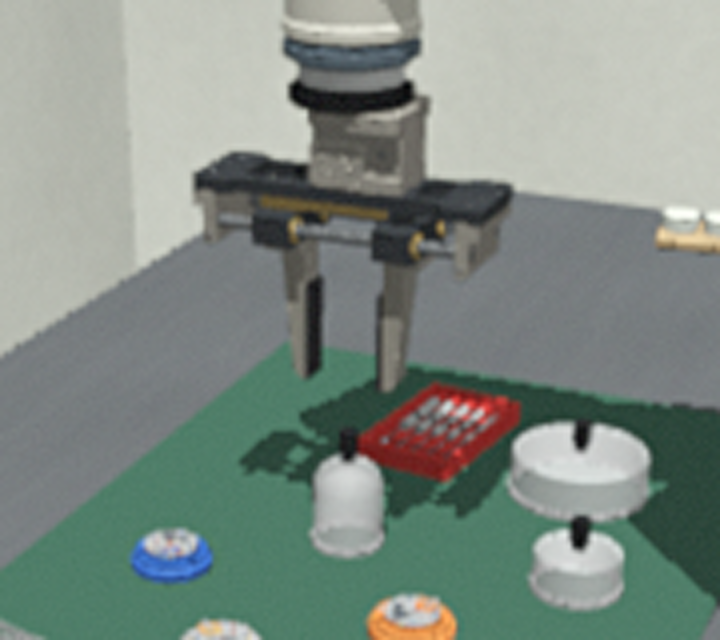

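The bell knob is at (260,214) in the wrist view. The visible fingertips (side view about (256,144) and (277,148)) look some 25–30 mm above where the reported TCP projects, so the stated TCP height and the pictures disagree. I test this cautiously: lower to TCP z≈0.07 and close. If the pads meet the knob, the reported value is right.

>>> play_rows --series '[[[0, -0.01, -0.06, 0, 0, 0, 45], [0, -0.01, -0.1, 0, 0, 0, 30], [0, -0.01, -0.11, 0, 0, 0, 10], [0, -0.01, -0.11, 0, 0, 0, 4], [0, -0.01, -0.11, 0, 0, 0, 4]]]'

```text
t: 1.55
ee_pos: [0.6132, -0.164, 0.0729]
orientation: [-1.571, -0.0, -1.571]
contact_force: [-0.4, 1.4, 0.3]
grip_width: 0.0203
```

Run:
```python
from h import *
d=snap('wrist','w3');s=get_state();print(s['ee_pos'],s['t'],s['grip_width'],s['contact_force'])
snap('side','side3')
crop('w3',160,150,360,300,4,'w3c');crop('side3',220,90,320,190,6,'side3c')
```

```text
[ 0.61331414 -0.1640853   0.07311144] 1.6 0.016439195543043895 [ 0.0617441  -0.85727637 -1.19402383]
```

View pics/w3c.png

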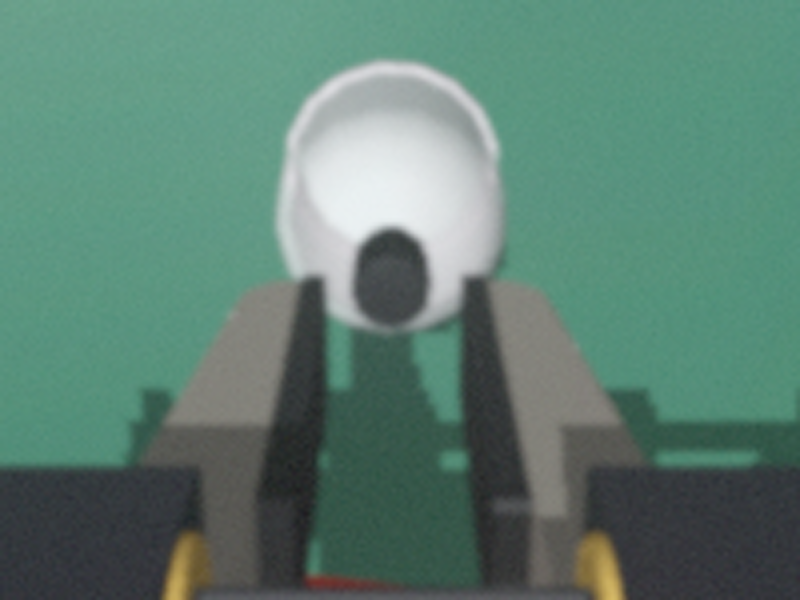

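View pics/side3c.png

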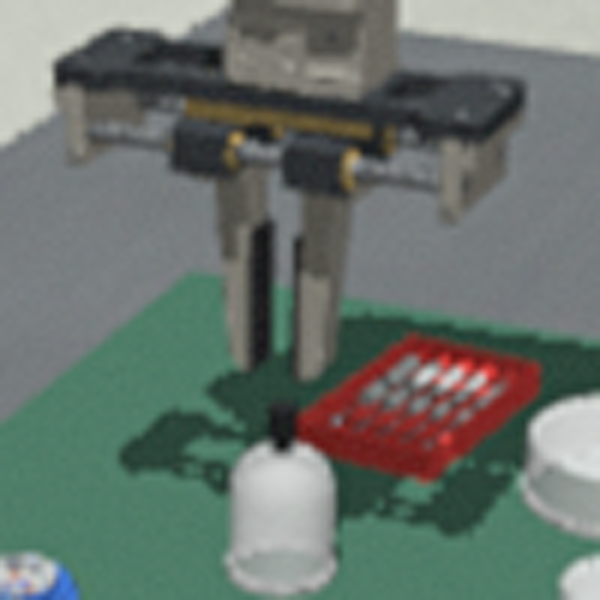

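The fingertips in both views are still above the knob at a reported z of 0.073, so the real tips sit about 28 mm higher than reported. I'll rely on the images and open, lower and look.

>>> play_rows --series '[[[0, 0, 0, 0, 0, 0, 40], [0, 0, 0, 0, 0, 0, 40], [0, 0, -0.05, 0, 0, 0, 40], [0, 0, -0.1, 0, 0, 0, 40], [0, 0, -0.13, 0, 0, 0, 40]]]'

```text
t: 2.07
ee_pos: [0.6122, -0.1638, 0.045]
orientation: [-1.572, 0.0, -1.571]
contact_force: [-0.3, 0.6, 0.1]
grip_width: 0.0398
```

Run:
```python
from h import *
d=snap('wrist','w4');s=get_state();print(s['ee_pos'],s['t'],s['grip_width'],s['contact_force'])
snap('side','side4')
crop('w4',160,150,360,300,4,'w4c');crop('side4',220,90,320,190,6,'side4c')
```

```text
[ 0.61143578 -0.16360273  0.04390175] 2.1167 0.039693803057328066 [ 0.03437336  0.1533582  -0.94359687]
```

View pics/w4c.png

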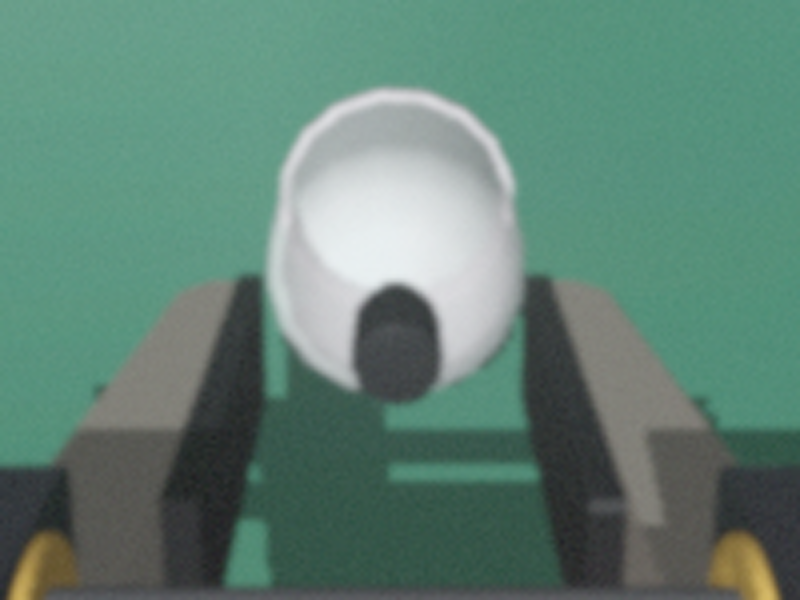

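View pics/side4c.png

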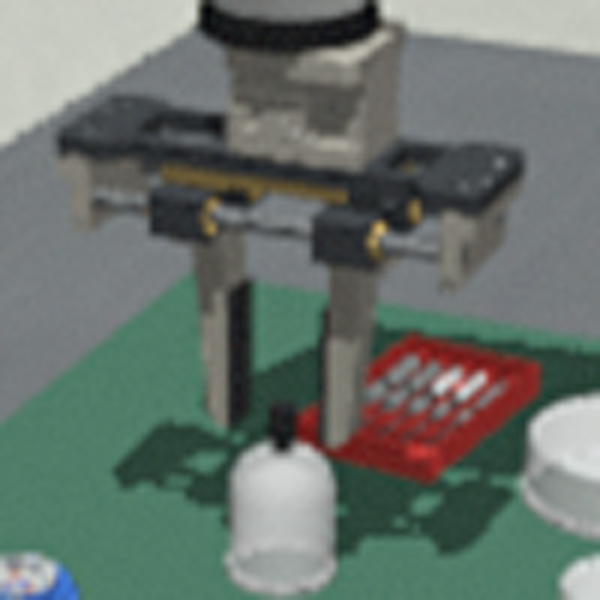

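The tips now flank the knob (side view, tips at about (258,163)). I lower 4 mm more and close.

>>> play_rows --series '[[[0, 0, -0.02, 0, 0, 0, 40], [0, 0, -0.02, 0, 0, 0, 20], [0, 0, -0.02, 0, 0, 0, 8], [0, 0, -0.02, 0, 0, 0, 8], [0, 0, -0.02, 0, 0, 0, 8]]]'

```text
t: 2.58
ee_pos: [0.6132, -0.1641, 0.043]
orientation: [-1.57, -0.0, -1.571]
contact_force: [-0.3, -0.3, 0.2]
grip_width: 0.0157
```

>>> play_rows --series '[[[0, 0, 0, 0, 0, 0, 8], [0, 0, 0, 0, 0, 0, 8], [0, 0, 0, 0, 0, 0, 8], [0, 0, 0.01, 0, 0, 0, 8], [0, 0, 0.02, 0, 0, 0, 8]]]'

```text
t: 3.0
ee_pos: [0.6129, -0.164, 0.0467]
orientation: [-1.571, 0.0, -1.571]
contact_force: [-0.5, -0.7, 0.5]
grip_width: 0.0122
```

Run:
```python
from h import *
d=snap('wrist','w5');s=get_state();print(s['ee_pos'],s['t'],s['grip_width'],s['contact_force'])
snap('side','side5')
crop('w5',160,150,360,300,4,'w5c');crop('side5',220,90,320,190,6,'side5c')
```

```text
[ 0.61320851 -0.16405709  0.0472092 ] 3.05 0.012719492780407743 [ 0.10936652 -0.22864956  0.45870229]
```

View pics/w5c.png

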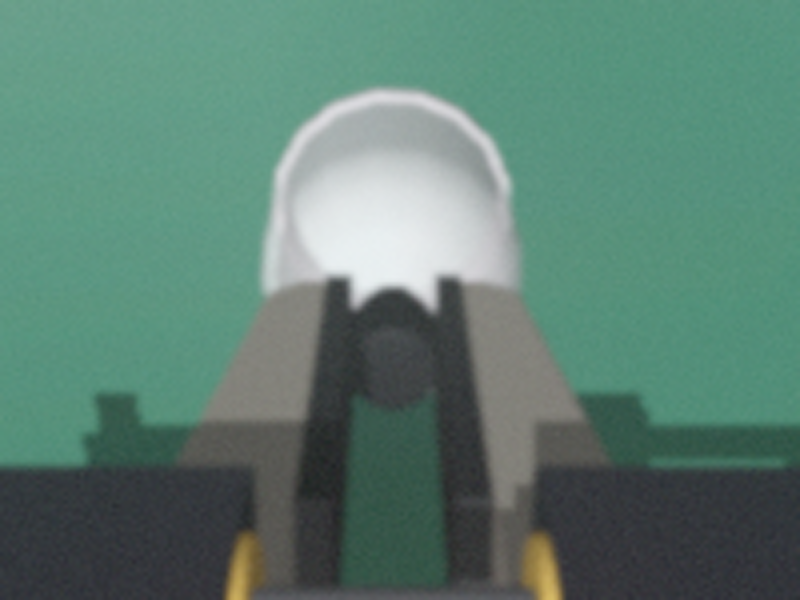

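View pics/side5c.png

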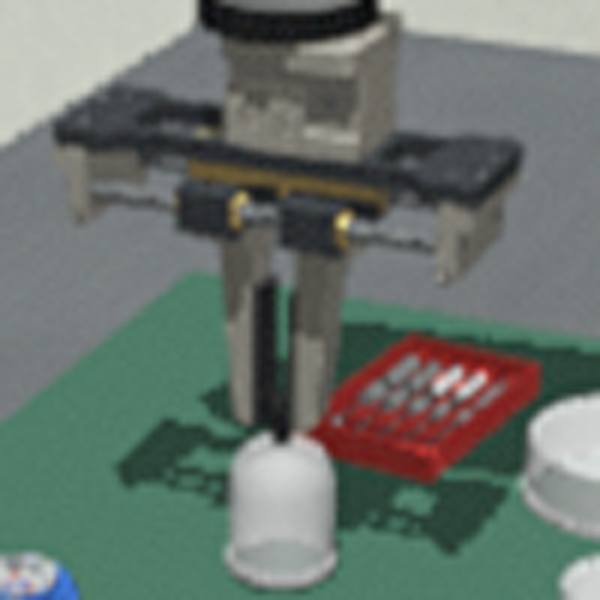

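The knob is held at about 13 mm width. I lift and carry.

>>> play_rows --series '[[[0, 0, 0.06, 0, 0, 0, 8], [0, 0, 0.2, 0, 0, 0, 8], [0, 0, 0.36, 0, 0, 0, 8], [0, 0.08, 0.46, 0, 0, 0, 8], [0, 0.24, 0.48, 0, 0, 0, 8]]]'

```text
t: 3.52
ee_pos: [0.6158, -0.1185, 0.148]
orientation: [-1.564, -0.002, -1.574]
contact_force: [1.5, -0.2, 0.0]
grip_width: 0.013
```

Run:
```python
from h import *
s=get_state();print(s['ee_pos'],s['t'],s['grip_width'],s['contact_force'])
snap('side','side6')
crop('side6',200,50,350,200,4,'side6c')
```

```text
[ 0.6157707  -0.11850641  0.14799153] 3.5167 0.0129721788915546 [ 1.516715   -0.21618696  0.0393148 ]
```

View pics/side6c.png

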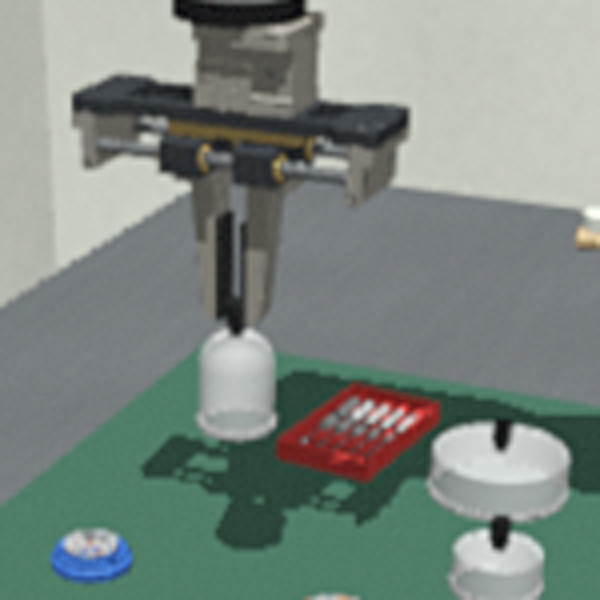

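The bell is lifted and hangs straight. I go towards the tack.

>>> play_rows --series '[[[-0.05, 0.19, 0, 0, 0, 0, 8], [-0.1, 0.38, 0, 0, 0, 0, 8], [-0.16, 0.57, 0, 0, 0, 0, 8], [-0.22, 0.76, 0, 0, 0, 0, 8], [-0.28, 0.95, 0, 0, 0, 0, 8]]]'

```text
t: 3.98
ee_pos: [0.5561, 0.0755, 0.1434]
orientation: [-1.57, 0.0, -1.571]
contact_force: [0.2, 0.5, 0.0]
grip_width: 0.0128
```

>>> play_rows --series '[[[-0.07, 0.18, 0, 0, 0, 0, 8], [-0.14, 0.36, 0, 0, 0, 0, 8], [-0.24, 0.54, 0, 0, 0, 0, 8], [-0.32, 0.66, 0, 0, 0, 0, 8], [-0.34, 0.7, 0, 0, 0, 0, 8]]]'

```text
t: 4.4
ee_pos: [0.4866, 0.2169, 0.1432]
orientation: [-1.572, 0.001, -1.568]
contact_force: [-0.0, -0.9, 1.1]
grip_width: 0.0128
```

Run:
```python
from h import *
s=get_state();print(s['ee_pos'],s['t'],s['grip_width'],s['contact_force'])
snap('wrist','w7')
```

```text
[0.4865671  0.21687559 0.14318822] 4.4 0.012839093666677227 [-0.02115739 -0.92716899  1.06251001]
```

View pics/w7.png

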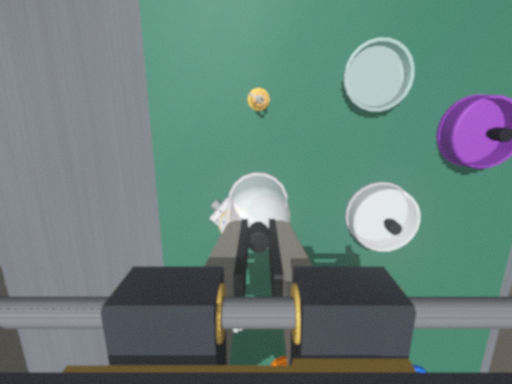

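Run:
```python
from h import *
crop('w7',200,70,320,250,4,'w7c')
d=load('w7');print(d['extrinsics'][:3,3])
print(at(d,259,99.5,.006))
```

```text
[0.48566163 0.29303396 0.3422973 ]
[0.48653178 0.30072572 0.006     ]
```

View pics/w7c.png

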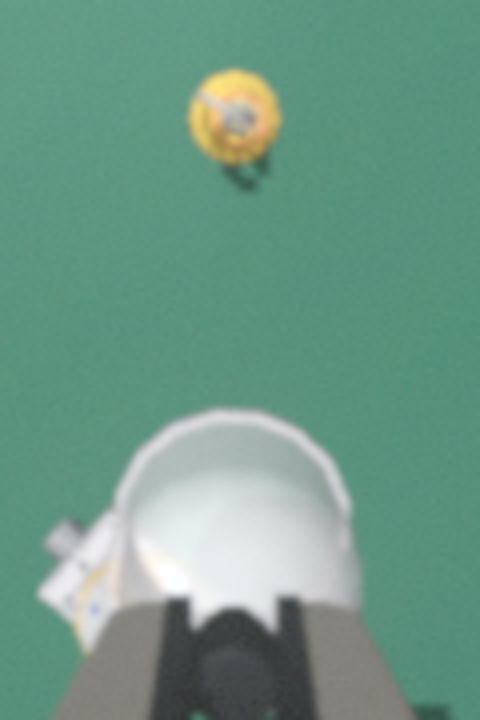

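Run:
```python
from h import *
d=load('w7');E=d['extrinsics']
print(at(d,258.75,99.25,.006), at(d,258.3,201,.102))
# fit: predicted outline of foot circle r=.0245 centre c
for c in [(.4865,.217),(.4865,.219),(.4865,.221)]:
  t=np.linspace(0,6.28,73);p=np.array([proj(d,[c[0]+.0245*np.cos(a),c[1]+.0245*np.sin(a),.102]) for a in t]);print(c,p.min(0),p.max(0),p.mean(0))
```

```text
[0.48626033 0.30098414 0.006     ] [0.48595319 0.21614275 0.102     ]
(0.4865, 0.217) [230.02859628 171.7100454 ] [287.86668505 226.92316926] [259.3309291  199.68320001]
(0.4865, 0.219) [229.97430894 169.33046053] [287.93587363 224.77973758] [259.33920395 197.42404034]
(0.4865, 0.221) [229.91978931 166.94041995] [288.00535825 222.62736888] [259.34751425 195.15520446]
```

The tack's foot is at (259,99) in the full image and the bell's foot circle is centred near (258,201). Relative to each other: +85 mm in y. I move over it.

>>> play_rows --series '[[[0, 0.12, 0, 0, 0, 0, 8], [0, 0.3, 0, 0, 0, 0, 8], [-0.01, 0.41, 0, 0, 0, 0, 8], [-0.01, 0.438, 0, 0, 0, 0, 8], [-0.01, 0.438, 0, 0, 0, 0, 8]]]'

```text
t: 4.87
ee_pos: [0.4877, 0.3019, 0.1428]
orientation: [-1.57, -0.0, -1.569]
contact_force: [-0.6, -1.1, -0.2]
grip_width: 0.0125
```

>>> play_rows --series '[[[0, 0, 0, 0, 0, 0, 8], [0, 0, -0.05, 0, 0, 0, 8], [0, 0, -0.13, 0, 0, 0, 8], [0, 0, -0.19, 0, 0, 0, 8], [0, 0, -0.2, 0, 0, 0, 8]]]'

```text
t: 5.28
ee_pos: [0.4857, 0.2995, 0.1]
orientation: [-1.574, -0.002, -1.572]
contact_force: [-0.1, 0.6, -1.2]
grip_width: 0.0124
```

Run:
```python
from h import *
s=get_state();print(s['ee_pos'],s['t'],s['grip_width'],s['contact_force'])
d=snap('side','side8')
crop('side8',170,200,290,340,4,'side8c')
e=snap('scene','scene8'); crop('scene8',260,70,360,160,6,'scene8c')
print(get_state()['ee_pos'])
```

```text
[0.48567514 0.29948498 0.10002408] 5.2833 0.01240962672167509 [-0.05029677  0.56440698 -1.2400209 ]
[0.48653243 0.30049067 0.10171597]
```

View pics/side8c.png

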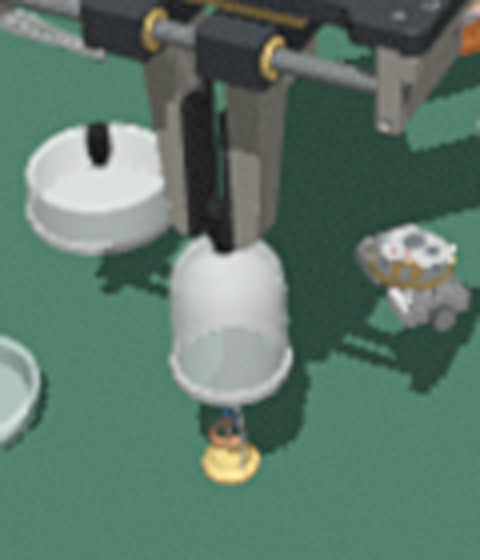

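View pics/scene8c.png

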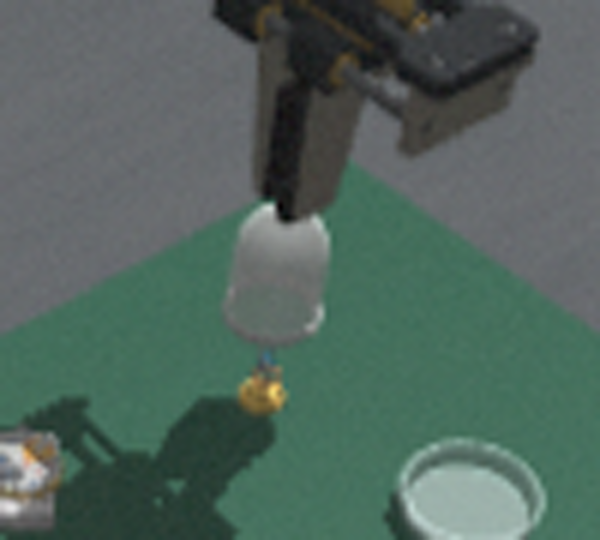

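Run:
```python
from h import *
d=load('side8');e=load('scene8')
print(at(d,227.75,293,.062)-at(d,227.75,315,.006)); print(at(e,305.5,122.2,.062)-at(e,303.8,136.3,.006))
```

```text
[-0.00454583  0.00444287  0.056     ]
[-0.00209983 -0.0003092   0.056     ]
```

>>> play_rows --series '[[[0.008, -0.004, 0, 0, 0, 0, 8], [0.008, -0.004, 0, 0, 0, 0, 8], [0.008, -0.004, -0.01, 0, 0, 0, 8], [0.008, -0.004, -0.02, 0, 0, 0, 8], [0.008, -0.004, -0.02, 0, 0, 0, 8]]]'

```text
t: 5.8
ee_pos: [0.4885, 0.3008, 0.0986]
orientation: [-1.571, 0.0, -1.571]
contact_force: [0.2, -0.8, -0.3]
grip_width: 0.0124
```

Run:
```python
from h import *
print(get_state()['ee_pos'])
d=snap('side','side9')
crop('side9',190,270,270,330,8,'side9c')
e=snap('scene','scene9'); crop('scene9',280,100,330,150,10,'scene9c')
f=snap('wrist','w9'); crop('w9',200,140,320,230,6,'w9c')
print(get_state()['ee_pos'],get_state()['qvel'])
```

```text
[0.48852278 0.30081307 0.09857206]
[0.4885701  0.30084776 0.09871544] [ 1.37247476e-03  4.03267684e-05 -5.58920259e-04  2.14383774e-03
  2.13068939e-03  1.34487078e-04]
```

View pics/side9c.png

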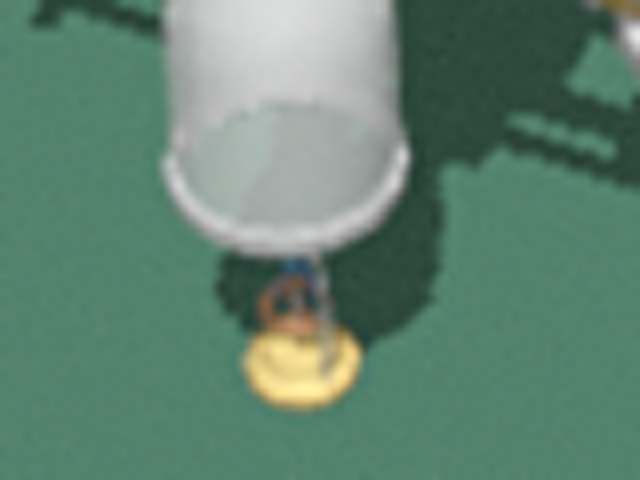

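View pics/scene9c.png

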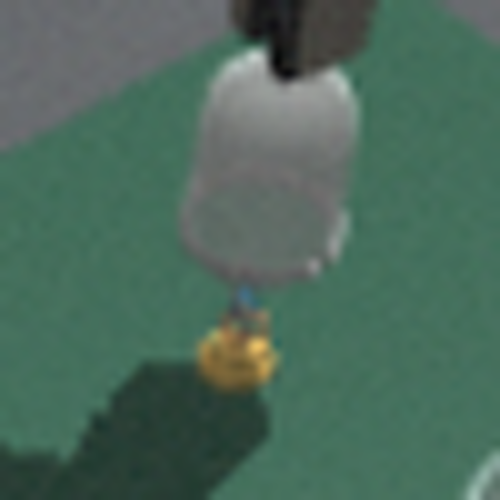

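View pics/w9c.png

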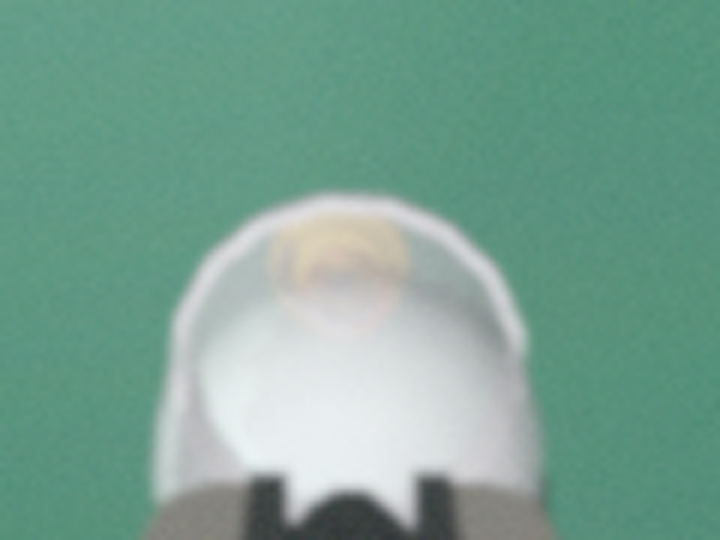

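Run:
```python
from h import *
d=load('side9');e=load('scene9');f=load('w9')
for z in (.054,.056,.058,.06):
  print(z,(at(d,225.7,291.5,z)-at(d,227.9,315.75,.005))[:2],(at(e,306.4,123,z)-at(e,303.8,135.5,.005))[:2], end=' ')
  # wrist: top edge of rim outer radius .0245
  b=at(f,258.25,172.5,z)-[0,.0245,0]; print((b-at(f,256.7,185.5,.006))[:2])
```

```text
0.054 [ 0.00504003 -0.0052754 ] [-0.00053355  0.00316779] [ 0.00152412 -0.00055602]
0.056 [ 0.0039608  -0.00341424] [0.00097942 0.00138624] [ 0.00152205 -0.00012002]
0.058 [ 0.00288157 -0.00155307] [ 0.00249238 -0.0003953 ] [0.00151999 0.00031597]
0.06 [0.00180235 0.0003081 ] [ 0.00400535 -0.00217685] [0.00151792 0.00075197]
```

The three views agree: the bell is about +2 mm off in x and about 0 in y, with the foot at z≈0.058. I correct and lower.

>>> play_rows --series '[[[-0.01, 0, 0, 0, 0, 0, 8], [-0.01, 0, -0.04, 0, 0, 0, 8], [-0.01, 0, -0.1, 0, 0, 0, 8], [-0.01, 0, -0.16, 0, 0, 0, 8], [-0.01, 0, -0.2, 0, 0, 0, 8]]]'

```text
t: 6.37
ee_pos: [0.4857, 0.3002, 0.0565]
orientation: [-1.573, -0.001, -1.571]
contact_force: [0.2, 0.0, 0.5]
grip_width: 0.0128
```

>>> play_rows --series '[[[0, 0, -0.03, 0, 0, 0, 8], [0, 0, -0.05, 0, 0, 0, 8], [0, 0, -0.06, 0, 0, 0, 8], [0, 0, -0.07, 0, 0, 0, 8], [0, 0, -0.07, 0, 0, 0, 8]]]'

```text
t: 6.78
ee_pos: [0.4866, 0.3008, 0.0445]
orientation: [-1.571, -0.0, -1.571]
contact_force: [-0.7, 0.1, -1.1]
grip_width: 0.0125
```

Run:
```python
from h import *
s=get_state();print(s['ee_pos'],s['t'],s['grip_width'],s['contact_force'])
d=snap('side','side10')
crop('side10',190,250,270,340,6,'side10c')
f=snap('wrist','w10'); crop('w10',200,140,320,240,5,'w10c')
s=get_state();print(s['ee_pos'],s['contact_force'])
```

```text
[0.4866499  0.30081264 0.04452136] 6.7833 0.012486033514757564 [-0.71026641  0.13132068 -1.14117248]
[0.4868419  0.30095354 0.04498538] [ 0.25430308 -0.46391571 -0.69753636]
```

View pics/side10c.png

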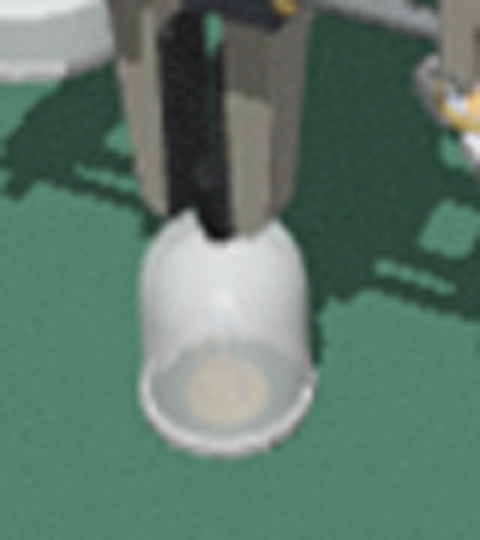

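View pics/w10c.png

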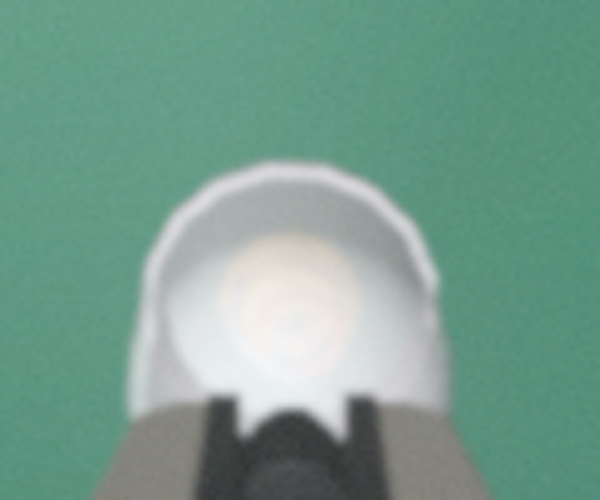

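The tack is centred in the bell (wrist view, both centres at about (258,201)). I set down the last 2 mm and release.

>>> play_rows --series '[[[0, 0, -0.004, 0, 0, 0, 8], [0, 0, -0.008, 0, 0, 0, 8], [0, 0, -0.01, 0, 0, 0, 8], [0, 0, -0.012, 0, 0, 0, 8], [0, 0, -0.012, 0, 0, 0, 8]]]'

```text
t: 7.3
ee_pos: [0.4867, 0.301, 0.0429]
orientation: [-1.57, 0.0, -1.571]
contact_force: [-2.0, -0.5, 5.1]
grip_width: 0.0124
```

Run:
```python
from h import *
s=get_state();print(s['ee_pos'],s['t'],s['grip_width'],s['contact_force'])
d=snap('side','side11')
crop('side11',190,250,270,340,6,'side11c')
s=get_state();print(s['ee_pos'],s['contact_force'])
```

```text
[0.4867459  0.30100999 0.04285619] 7.3 0.012386611074769481 [-2.00004987 -0.47875198  5.05031818]
[0.48674726 0.30100049 0.0428536 ] [-2.201077   -0.55984317  5.35277303]
```

View pics/side11c.png

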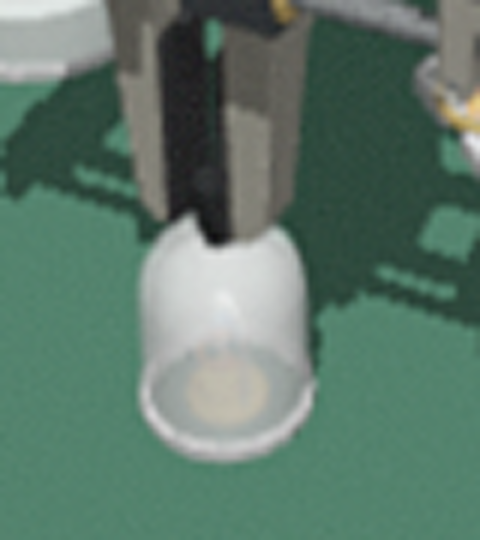

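A 5 N contact, so the foot is down. Release.

>>> play_rows --series '[[[0, 0, 0, 0, 0, 0, 14], [0, 0, 0, 0, 0, 0, 18], [0, 0, 0, 0, 0, 0, 30], [0, 0, 0, 0, 0, 0, 40], [0, 0, 0, 0, 0, 0, 40]]]'

```text
t: 7.77
ee_pos: [0.4866, 0.3007, 0.0422]
orientation: [-1.571, -0.0, -1.571]
contact_force: [0.2, 0.2, -0.1]
grip_width: 0.0358
```

>>> play_rows --series '[[[0, 0, 0.05, 0, 0, 0, 40], [0, 0, 0.2, 0, 0, 0, 40], [0, 0, 0.4, 0, 0, 0, 40], [0, -0.15, 0.47, 0, 0, 0, 40], [0, -0.35, 0.47, 0, 0, 0, 40]]]'

```text
t: 8.18
ee_pos: [0.4897, 0.2334, 0.1412]
orientation: [-1.563, 0.004, -1.568]
contact_force: [1.4, -0.7, 0.6]
grip_width: 0.04
```

Run:
```python
from h import *
s=get_state();print(s['ee_pos'],s['t'],s['grip_width'],s['contact_force'])
d=snap('wrist','w12')
```

```text
[0.48968139 0.23341657 0.14120473] 8.1833 0.040035148323342706 [ 1.42716063 -0.6833729   0.58033322]
```

View pics/w12.png

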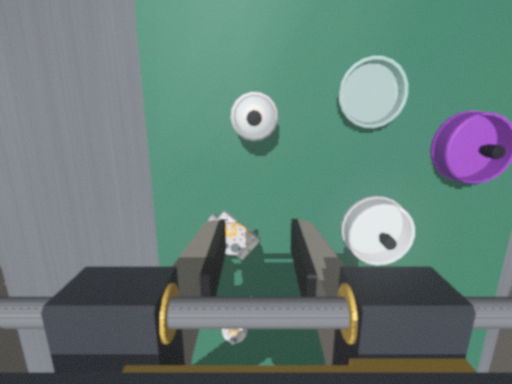

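The bell stands over the tack (254,117). Now the small cover.

>>> play_rows --series '[[[-0.02, -0.19, 0.03, 0, 0, 0, 40], [-0.05, -0.38, 0.05, 0, 0, 0, 40], [-0.08, -0.57, 0.05, 0, 0, 0, 40], [-0.11, -0.76, 0.05, 0, 0, 0, 40], [-0.14, -0.95, 0.05, 0, 0, 0, 40]]]'

```text
t: 8.65
ee_pos: [0.458, 0.0393, 0.1469]
orientation: [-1.57, -0.0, -1.57]
contact_force: [0.6, -0.8, -0.0]
grip_width: 0.0396
```

>>> play_rows --series '[[[-0.02, -0.2, 0, 0, 0, 0, 40], [-0.03, -0.4, 0, 0, 0, 0, 40], [-0.03, -0.65, 0, 0, 0, 0, 40], [-0.03, -0.88, 0, 0, 0, 0, 40], [-0.03, -1, -0.02, 0, 0, 0, 40]]]'

```text
t: 9.07
ee_pos: [0.4527, -0.1618, 0.1435]
orientation: [-1.569, -0.001, -1.571]
contact_force: [2.0, 0.7, 1.5]
grip_width: 0.0401
```

>>> play_rows --series '[[[0, -0.03, -0.06, 0, 0, 0, 40], [0, -0.03, -0.2, 0, 0, 0, 40], [0, -0.03, -0.32, 0, 0, 0, 40], [0, -0.03, -0.4, 0, 0, 0, 40], [0, -0.03, -0.4, 0, 0, 0, 40]]]'

```text
t: 9.48
ee_pos: [0.4503, -0.1646, 0.0599]
orientation: [-1.576, 0.002, -1.571]
contact_force: [-1.3, 0.4, 0.6]
grip_width: 0.0402
```

Run:
```python
from h import *
s=get_state();print(s['ee_pos'],s['t'],s['grip_width'],s['contact_force'])
d=snap('wrist','w13');crop('w13',160,150,360,300,4,'w13c')
d=snap('side','side13');crop('side13',270,90,390,220,5,'side13c')
```

```text
[ 0.45029011 -0.16455707  0.05986223] 9.4833 0.040199579301846824 [-1.29441528  0.41737541  0.58160937]
```

View pics/w13c.png

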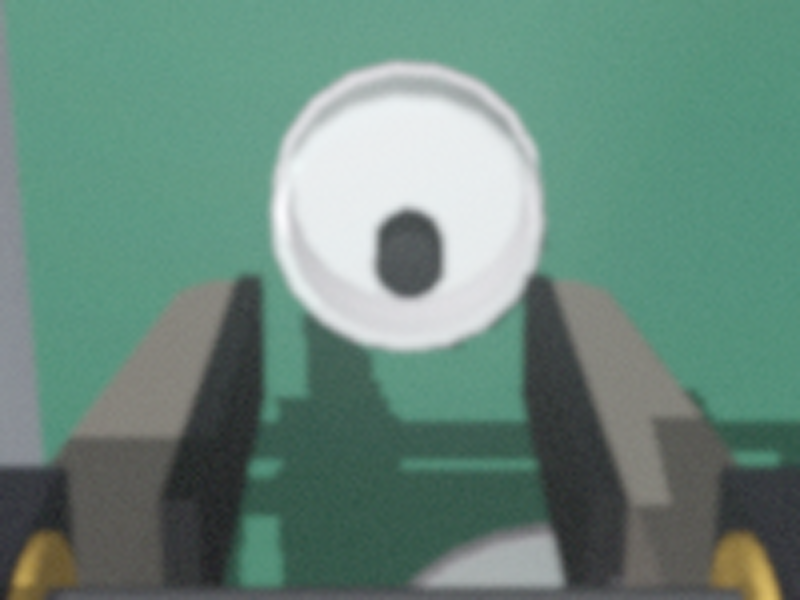

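View pics/side13c.png

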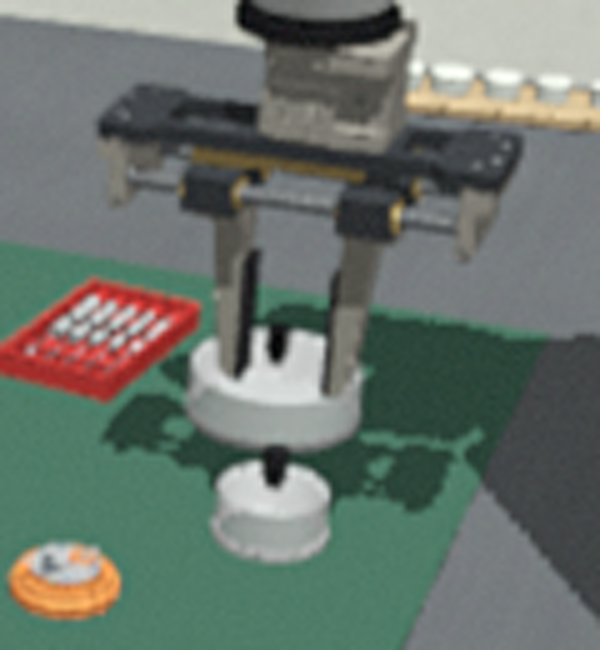

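Run:
```python
from h import *
d=load('w13');print(d['extrinsics'][:3,3], at(d,262.25,213.25,.0435), at(d,262.25,217,.052),at(d,258.5,233,.087))
```

```text
[ 0.45040052 -0.0885947   0.25905567] [ 0.4526225  -0.16720342  0.0435    ] [ 0.45254307 -0.16705443  0.052     ] [ 0.44986372 -0.16445682  0.087     ]
```

The small knob is at full-image (262,213), that is (0.4526, −0.167). I descend on it.

>>> play_rows --series '[[[0, -0.012, -0.03, 0, 0, 0, 40], [0, -0.012, -0.1, 0, 0, 0, 40], [0, -0.012, -0.17, 0, 0, 0, 40], [0, -0.012, -0.22, 0, 0, 0, 40], [0, -0.012, -0.22, 0, 0, 0, 40]]]'

```text
t: 10.0
ee_pos: [0.4521, -0.1674, 0.0174]
orientation: [-1.572, 0.0, -1.571]
contact_force: [-1.0, -0.0, 0.3]
grip_width: 0.0403
```

Run:
```python
from h import *
s=get_state();print(s['ee_pos'],s['t'],s['grip_width'],s['contact_force'])
d=snap('wrist','w14');crop('w14',160,150,360,300,4,'w14c')
d=snap('side','side14');crop('side14',270,90,390,220,5,'side14c')
```

```text
[ 0.45207388 -0.16739334  0.0174422 ] 10.0 0.040311299254201856 [-1.02459031 -0.03229947  0.25406612]
```

View pics/w14c.png

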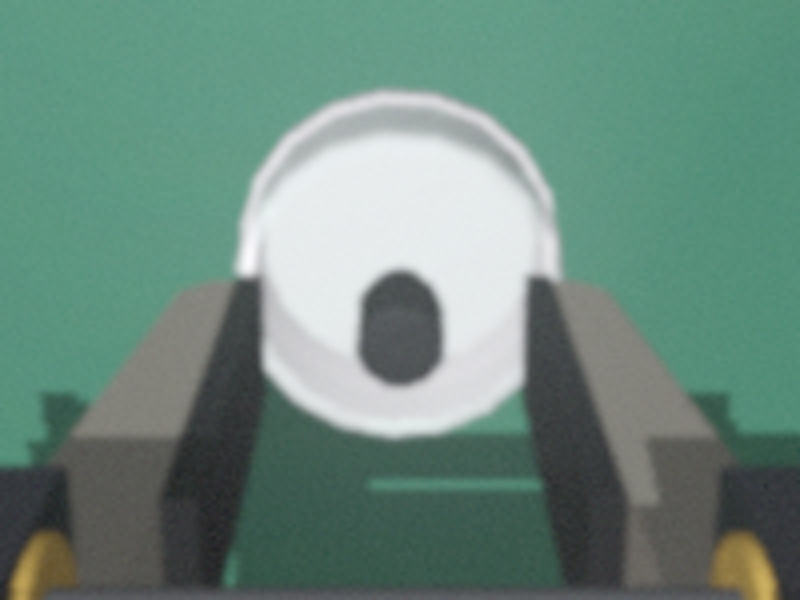

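View pics/side14c.png

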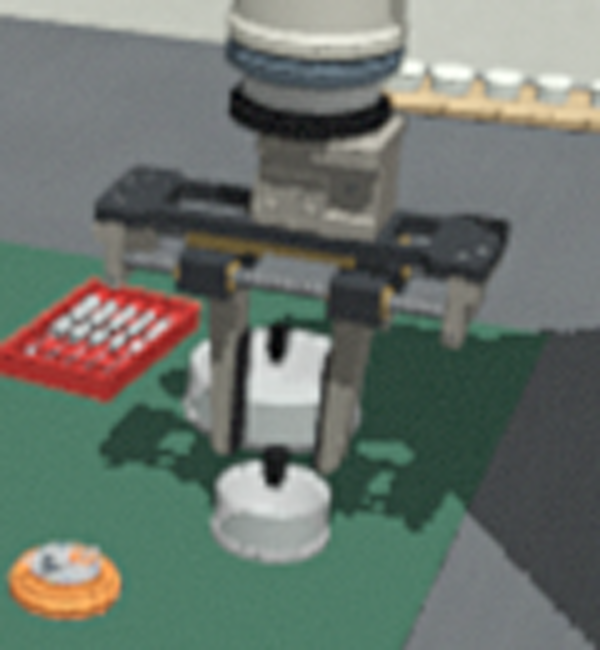

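>>> play_rows --series '[[[0.003, 0, -0.02, 0, 0, 0, 40], [0.003, 0, -0.04, 0, 0, 0, 40], [0.003, 0, -0.04, 0, 0, 0, 25], [0.003, 0, -0.04, 0, 0, 0, 8], [0.003, 0, -0.04, 0, 0, 0, 8]]]'

```text
t: 10.52
ee_pos: [0.4533, -0.1676, 0.0104]
orientation: [-1.571, -0.0, -1.571]
contact_force: [-0.0, 0.5, 0.3]
grip_width: 0.022
```

>>> play_rows --series '[[[0, 0, 0, 0, 0, 0, 8], [0, 0, 0, 0, 0, 0, 8], [0, 0, 0, 0, 0, 0, 8], [0, 0, 0, 0, 0, 0, 8], [0, 0, 0.02, 0, 0, 0, 8]]]'

```text
t: 10.93
ee_pos: [0.4528, -0.1674, 0.014]
orientation: [-1.572, 0.0, -1.571]
contact_force: [-0.5, 0.8, 0.1]
grip_width: 0.0125
```

Run:
```python
from h import *
s=get_state();print(s['ee_pos'],s['t'],s['grip_width'],s['contact_force'])
d=snap('wrist','w15');crop('w15',160,150,360,300,4,'w15c')
```

```text
[ 0.45276399 -0.1674387   0.01395197] 10.9333 0.01248426767429536 [-0.50786799  0.83963759  0.09029802]
```

View pics/w15c.png

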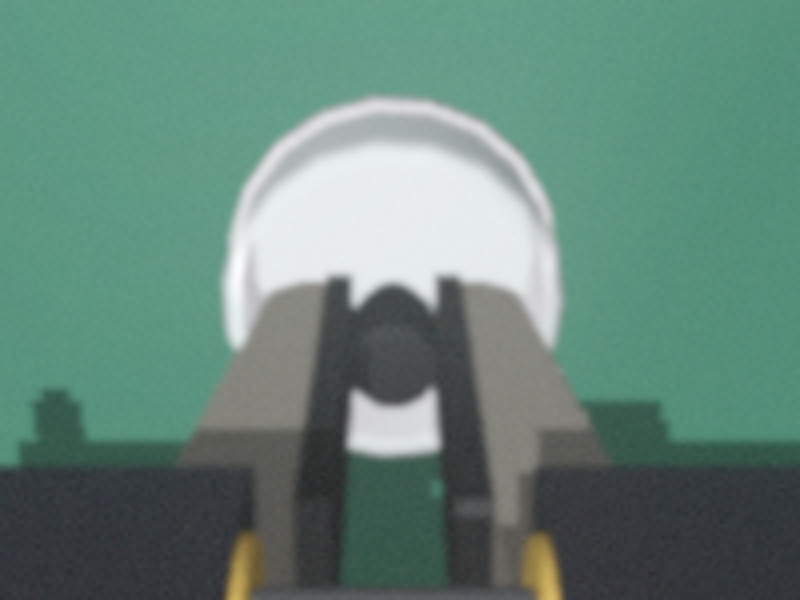

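Gripped. I lift and go to 80 mm short of the small movement.

>>> play_rows --series '[[[0, 0, 0.1, 0, 0, 0, 8], [0, 0.04, 0.28, 0, 0, 0, 8], [0.02, 0.2, 0.44, 0, 0, 0, 8], [0.04, 0.4, 0.48, 0, 0, 0, 8], [0.04, 0.5, 0.48, 0, 0, 0, 8]]]'

```text
t: 11.4
ee_pos: [0.4636, -0.0658, 0.1135]
orientation: [-1.565, -0.0, -1.572]
contact_force: [0.4, -0.6, -0.3]
grip_width: 0.0123
```

>>> play_rows --series '[[[0, 0.03, 0, 0, 0, 0, 8], [0, 0.03, 0, 0, 0, 0, 8], [0, 0.03, 0, 0, 0, 0, 8], [0, 0.03, 0, 0, 0, 0, 8], [0, 0.03, 0, 0, 0, 0, 8]]]'

```text
t: 11.82
ee_pos: [0.4609, -0.0626, 0.1098]
orientation: [-1.572, -0.0, -1.572]
contact_force: [-0.3, 0.5, -0.7]
grip_width: 0.0123
```

Run:
```python
from h import *
s=get_state();print(s['ee_pos'],s['t'],s['grip_width'],s['contact_force'])
d=snap('wrist','w16');crop('w16',180,70,340,250,4,'w16c')
```

```text
[ 0.46087401 -0.06263157  0.10981595] 11.8167 0.012335851066614011 [-0.32420171  0.48541823 -0.73349029]
```

View pics/w16c.png

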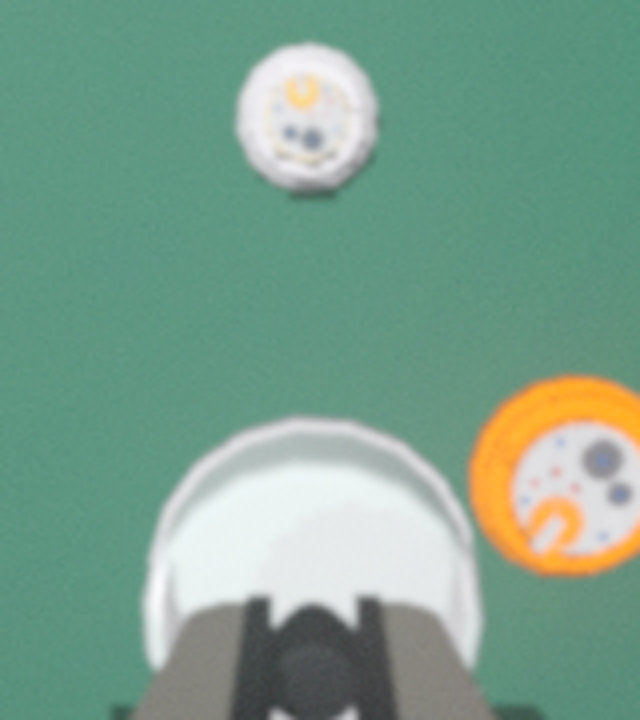

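```bash
cat >> h.py <<'E'
def rel(f,edge,r,zf,work,zw):
    d=load(f); b=at(d,edge[0],edge[1],zf)-[0,r,0]; w=at(d,work[0],work[1],zw); print('cover',b[:2],'work',w[:2],'move',(w-b)[:2],'scaled',(w-b)[:2]/.2)
E
python3 - <<'E'
from h import *
rel('w16',(257.75,174.5),.0295,.102,(256.75,99.5),.009)
E
```

```text
cover [ 0.4599072  -0.06236279] work [0.45890241 0.02032873] move [-0.0010048   0.08269152] scaled [-0.00502398  0.41345761]
```

>>> play_rows --series '[[[-0.006, 0.12, 0, 0, 0, 0, 8], [-0.006, 0.29, 0, 0, 0, 0, 8], [-0.006, 0.39, -0.02, 0, 0, 0, 8], [-0.006, 0.41, -0.1, 0, 0, 0, 8], [-0.006, 0.41, -0.2, 0, 0, 0, 8]]]'

```text
t: 12.28
ee_pos: [0.4614, 0.0211, 0.0707]
orientation: [-1.568, 0.0, -1.57]
contact_force: [0.0, -0.8, -0.5]
grip_width: 0.0126
```

>>> play_rows --series '[[[0, 0, -0.08, 0, 0, 0, 8], [0, 0, -0.13, 0, 0, 0, 8], [0, 0, -0.15, 0, 0, 0, 8], [0, 0, -0.15, 0, 0, 0, 8], [0, 0, -0.15, 0, 0, 0, 8]]]'

```text
t: 12.7
ee_pos: [0.4603, 0.02, 0.0405]
orientation: [-1.571, -0.0, -1.571]
contact_force: [0.3, -0.6, -0.5]
grip_width: 0.0127
```

Run:
```python
from h import *
s=get_state();print(s['ee_pos'],s['t'],s['grip_width'],s['contact_force'])
d=snap('wrist','w17');crop('w17',180,120,340,240,4.5,'w17c')
d=snap('side','side17');crop('side17',240,150,350,260,6,'side17c')
```

```text
[0.46029121 0.02001265 0.04054239] 12.7 0.012704882301289066 [ 0.25653168 -0.5832886  -0.46996258]
```

View pics/w17c.png

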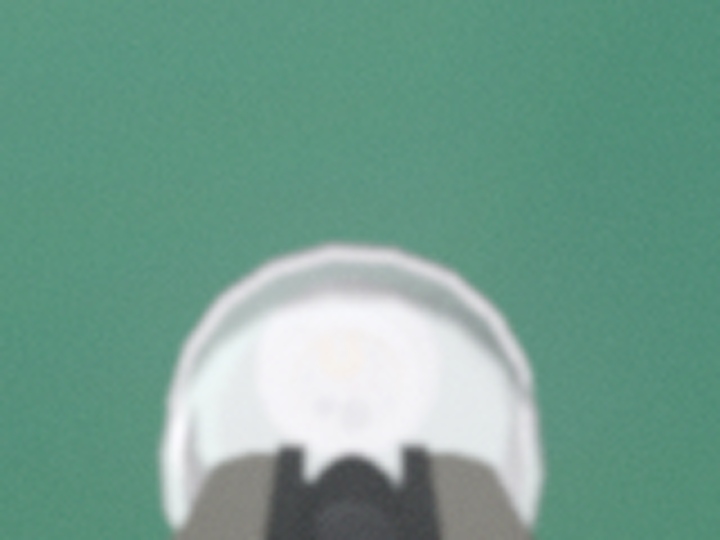

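View pics/side17c.png

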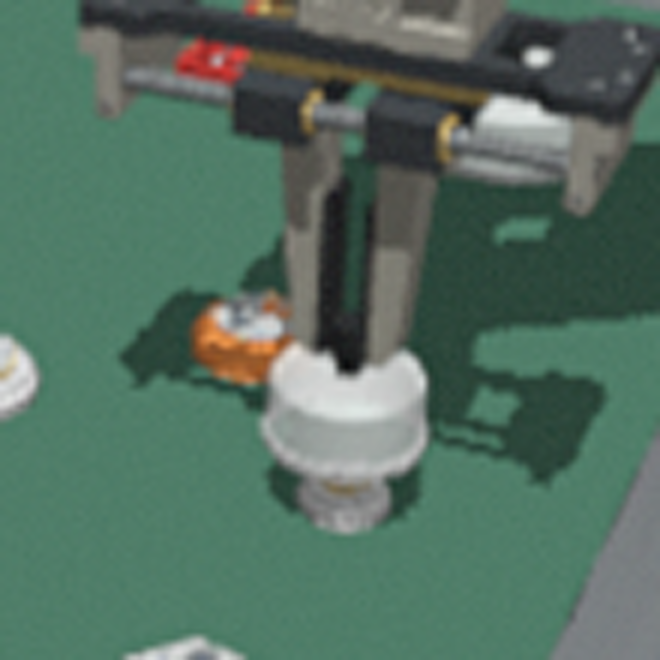

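Run:
```python
from h import *
d=load('w17')
print(at(d,258,174,.032)-[0,.0295,0], at(d,257.1,186.2,.008)-[0,.017,0], at(d,257.1,204,.012))
```

```text
[0.4594755  0.02050367 0.032     ] [0.45874021 0.01758339 0.008     ] [0.45872433 0.0208096  0.012     ]
```

The cover and work axes agree to about 1 mm. I lower to the mat.

>>> play_rows --series '[[[-0.004, -0.003, -0.03, 0, 0, 0, 8], [-0.004, -0.003, -0.08, 0, 0, 0, 8], [-0.004, -0.003, -0.12, 0, 0, 0, 8], [-0.004, -0.003, -0.135, 0, 0, 0, 8], [-0.004, -0.003, -0.14, 0, 0, 0, 8]]]'

```text
t: 13.22
ee_pos: [0.4583, 0.0198, 0.0112]
orientation: [-1.573, -0.0, -1.571]
contact_force: [0.4, -0.8, 0.2]
grip_width: 0.0123
```

>>> play_rows --series '[[[0, 0, -0.004, 0, 0, 0, 8], [0, 0, -0.008, 0, 0, 0, 8], [0, 0, -0.01, 0, 0, 0, 8], [0, 0, -0.012, 0, 0, 0, 8], [0, 0, -0.012, 0, 0, 0, 8]]]'

```text
t: 13.63
ee_pos: [0.4593, 0.0198, 0.0103]
orientation: [-1.571, 0.0, -1.571]
contact_force: [-1.1, -1.0, 4.9]
grip_width: 0.0126
```

Run:
```python
from h import *
s=get_state();print(s['ee_pos'],s['t'],s['grip_width'],s['contact_force'])
d=snap('wrist','w18');crop('w18',180,120,340,240,4.5,'w18c')
d=snap('side','side18');crop('side18',240,150,350,260,6,'side18c')
```

```text
[0.45930523 0.01981949 0.01032617] 13.6333 0.012630917431467145 [-1.14728327 -0.99187287  4.89360959]
```

View pics/w18c.png

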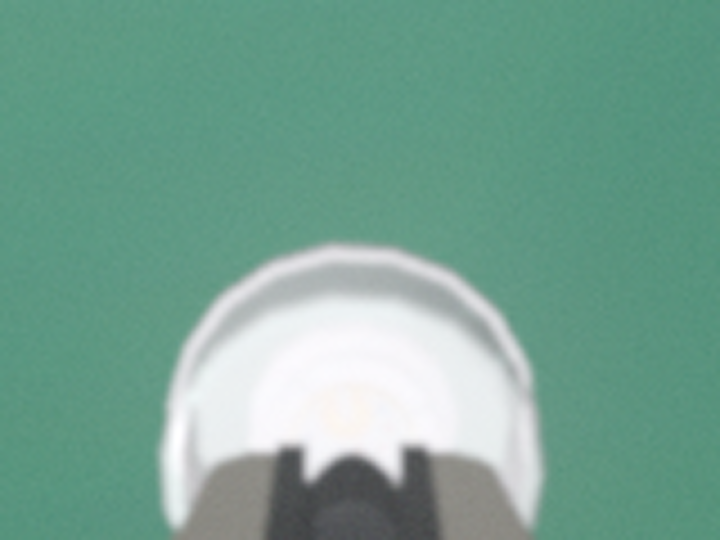

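View pics/side18c.png

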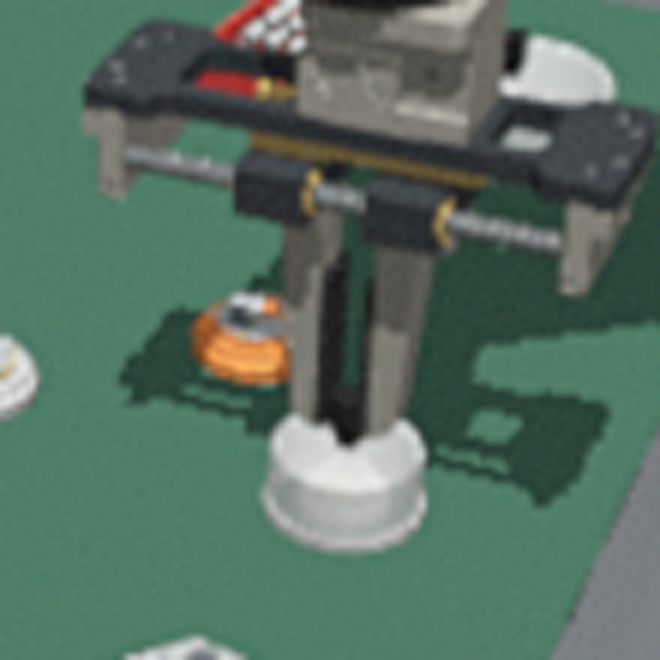

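The cover is down (4.9 N) and centred. Release, then go to the middle cover.

>>> play_rows --series '[[[0, 0, 0, 0, 0, 0, 14], [0, 0, 0, 0, 0, 0, 18], [0, 0, 0, 0, 0, 0, 30], [0, 0, 0, 0, 0, 0, 40], [0, 0, 0, 0, 0, 0, 40]]]'

```text
t: 14.15
ee_pos: [0.4593, 0.0198, 0.0099]
orientation: [-1.571, -0.0, -1.571]
contact_force: [0.0, 0.2, 0.0]
grip_width: 0.0359
```

>>> play_rows --series '[[[0, 0, 0.06, 0, 0, 0, 40], [0, 0, 0.22, 0, 0, 0, 40], [0.02, 0.02, 0.4, 0, 0, 0, 40], [0.14, 0.12, 0.45, 0, 0, 0, 40], [0.28, 0.25, 0.45, 0, 0, 0, 40]]]'

```text
t: 14.57
ee_pos: [0.517, 0.0695, 0.1035]
orientation: [-1.566, 0.0, -1.573]
contact_force: [1.6, 0.4, 0.3]
grip_width: 0.0405
```

>>> play_rows --series '[[[0.14, 0.12, 0, 0, 0, 0, 40], [0.28, 0.24, 0, 0, 0, 0, 40], [0.42, 0.36, 0, 0, 0, 0, 40], [0.54, 0.46, 0, 0, 0, 0, 40], [0.58, 0.49, -0.05, 0, 0, 0, 40]]]'

```text
t: 14.98
ee_pos: [0.6358, 0.1712, 0.0914]
orientation: [-1.565, 0.002, -1.569]
contact_force: [-0.4, -0.0, 0.4]
grip_width: 0.04
```

>>> play_rows --series '[[[0, 0, -0.08, 0, 0, 0, 40], [0, 0, -0.15, 0, 0, 0, 40], [0, 0, -0.15, 0, 0, 0, 40], [0, 0, -0.15, 0, 0, 0, 40], [0, 0, -0.15, 0, 0, 0, 40]]]'

```text
t: 15.4
ee_pos: [0.6309, 0.1672, 0.0601]
orientation: [-1.571, -0.0, -1.571]
contact_force: [1.1, -0.3, 0.6]
grip_width: 0.04
```

Run:
```python
from h import *
s=get_state();print(s['ee_pos'],s['t'],s['grip_width'],s['contact_force'])
d=snap('wrist','w19')
```

```text
[0.63089462 0.16724083 0.06013666] 15.4 0.03996902015206237 [ 1.09657039 -0.34521423  0.62370386]
```

View pics/w19.png

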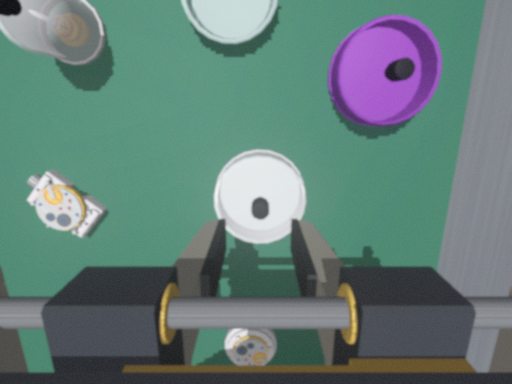

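Run:
```python
from h import *
d=load('w19');print(at(d,260.5,208.5,.0435)); crop('w19',200,140,320,250,5,'w19c')
```

```text
[0.6319446  0.16834941 0.0435    ]
```

View pics/w19c.png

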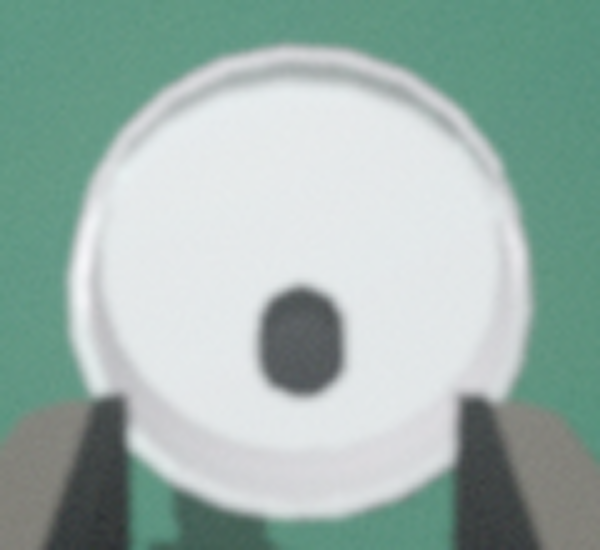

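The middle knob is at (260,208), which is (0.632, 0.168). I descend and grip.

>>> play_rows --series '[[[0.005, 0, -0.04, 0, 0, 0, 40], [0.005, 0, -0.11, 0, 0, 0, 40], [0.005, 0, -0.18, 0, 0, 0, 40], [0.005, 0, -0.23, 0, 0, 0, 40], [0.005, 0, -0.248, 0, 0, 0, 40]]]'

```text
t: 15.87
ee_pos: [0.6304, 0.1673, 0.0074]
orientation: [-1.574, -0.001, -1.571]
contact_force: [-0.5, -0.4, 0.2]
grip_width: 0.0399
```

>>> play_rows --series '[[[0, 0, 0, 0, 0, 0, 40], [0, 0, 0, 0, 0, 0, 25], [0, 0, 0, 0, 0, 0, 8], [0, 0, 0, 0, 0, 0, 8], [0, 0, 0, 0, 0, 0, 8]]]'

```text
t: 16.28
ee_pos: [0.6327, 0.1679, 0.0109]
orientation: [-1.57, 0.0, -1.571]
contact_force: [-0.2, -0.1, -0.4]
grip_width: 0.0154
```

>>> play_rows --series '[[[0, 0, 0, 0, 0, 0, 8], [0, 0, 0, 0, 0, 0, 8], [0, 0, 0, 0, 0, 0, 8], [0, 0, 0, 0, 0, 0, 8], [0, 0, 0.02, 0, 0, 0, 8]]]'

```text
t: 16.7
ee_pos: [0.6317, 0.1676, 0.0138]
orientation: [-1.572, -0.0, -1.571]
contact_force: [0.6, -0.1, -0.5]
grip_width: 0.0128
```

Run:
```python
from h import *
s=get_state();print(s['ee_pos'],s['t'],s['grip_width'],s['contact_force'])
d=snap('wrist','w20');crop('w20',160,150,360,300,4,'w20c')
```

```text
[0.63168511 0.1676422  0.01382424] 16.7 0.012849786542179446 [ 0.56359146 -0.05538574 -0.52285224]
```

View pics/w20c.png

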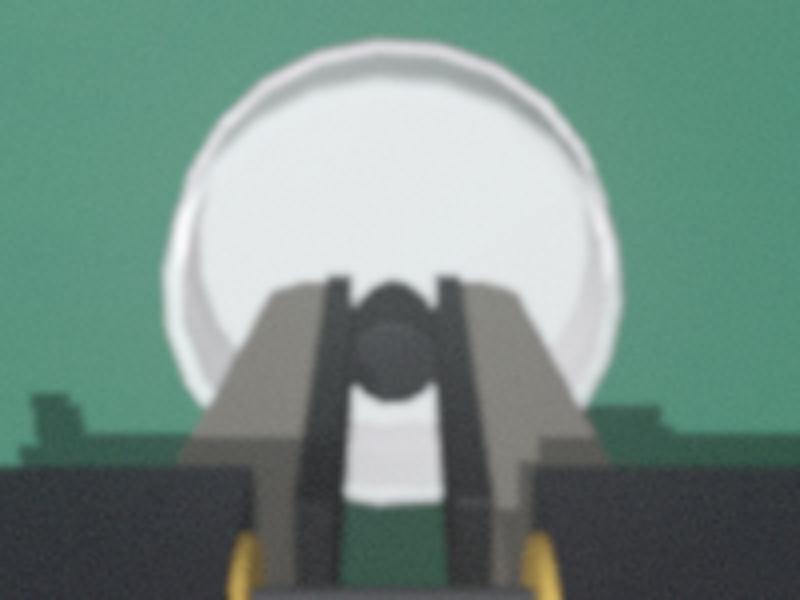

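Gripped. I lift, then go beyond the middle movement to see both together.

>>> play_rows --series '[[[0, 0, 0.1, 0, 0, 0, 8], [0, -0.02, 0.28, 0, 0, 0, 8], [0, -0.16, 0.42, 0, 0, 0, 8], [-0.02, -0.35, 0.48, 0, 0, 0, 8], [-0.03, -0.55, 0.48, 0, 0, 0, 8]]]'

```text
t: 17.17
ee_pos: [0.6281, 0.0578, 0.114]
orientation: [-1.565, 0.001, -1.569]
contact_force: [1.1, -0.1, -0.8]
grip_width: 0.0128
```

>>> play_rows --series '[[[-0.01, -0.2, 0, 0, 0, 0, 8], [-0.02, -0.4, 0, 0, 0, 0, 8], [-0.02, -0.58, 0, 0, 0, 0, 8], [-0.02, -0.68, 0, 0, 0, 0, 8], [-0.02, -0.7, 0, 0, 0, 0, 8]]]'

```text
t: 17.58
ee_pos: [0.6217, -0.0859, 0.1103]
orientation: [-1.571, -0.001, -1.574]
contact_force: [1.2, 0.9, -1.5]
grip_width: 0.0128
```

>>> play_rows --series '[[[0, 0, 0, 0, 0, 0, 8], [0, 0, 0, 0, 0, 0, 8], [0, 0, 0, 0, 0, 0, 8], [0, 0, 0, 0, 0, 0, 8], [0, 0, 0, 0, 0, 0, 8]]]'

```text
t: 18.0
ee_pos: [0.6222, -0.081, 0.1102]
orientation: [-1.571, 0.0, -1.569]
contact_force: [-0.3, 0.3, 0.6]
grip_width: 0.0128
```

Run:
```python
from h import *
s=get_state();print(s['ee_pos'],s['t'],s['grip_width'],s['contact_force'])
d=snap('wrist','w21');crop('w21',180,50,340,250,3.5,'w21c')
```

```text
[ 0.62224647 -0.08095263  0.11024632] 18.0 0.012785662299001984 [-0.26066588  0.31075978  0.63722313]
```

View pics/w21c.png

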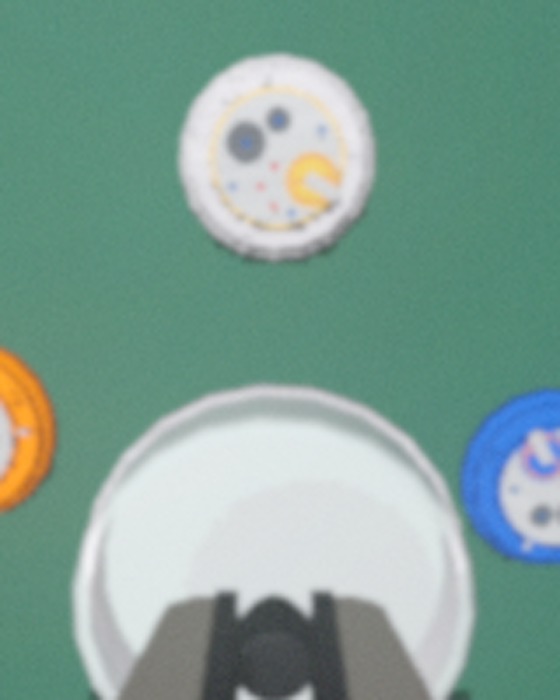

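View pics/w21.png

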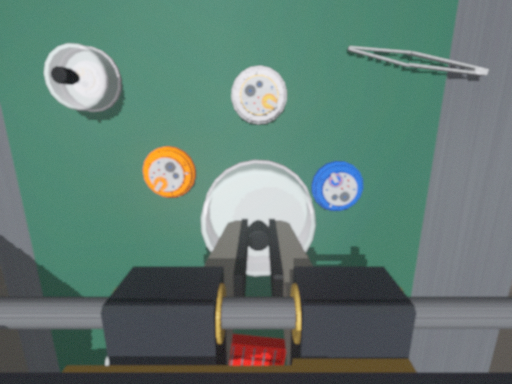

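Run:
```python
from h import *
rel('w21',(258.3,159.7),.0395,.102,(259.35,94.9),.012)
```

```text
cover [ 0.62156193 -0.0801249 ] work [0.62259825 0.00615625] move [0.00103632 0.08628115] scaled [0.00518158 0.43140574]
```

>>> play_rows --series '[[[0.005, 0.12, 0, 0, 0, 0, 8], [0.005, 0.3, 0, 0, 0, 0, 8], [0.005, 0.41, -0.02, 0, 0, 0, 8], [0.005, 0.435, -0.1, 0, 0, 0, 8], [0.005, 0.435, -0.2, 0, 0, 0, 8]]]'

```text
t: 18.47
ee_pos: [0.6246, 0.0075, 0.0714]
orientation: [-1.567, 0.0, -1.568]
contact_force: [-0.3, 0.5, -1.0]
grip_width: 0.0127
```

>>> play_rows --series '[[[0, 0, -0.08, 0, 0, 0, 8], [0, 0, -0.13, 0, 0, 0, 8], [0, 0, -0.15, 0, 0, 0, 8], [0, 0, -0.15, 0, 0, 0, 8], [0, 0, -0.15, 0, 0, 0, 8]]]'

```text
t: 18.88
ee_pos: [0.6236, 0.0048, 0.0408]
orientation: [-1.57, 0.0, -1.571]
contact_force: [0.0, 0.0, -0.8]
grip_width: 0.0127
```

Run:
```python
from h import *
s=get_state();print(s['ee_pos'],s['t'],s['grip_width'],s['contact_force'])
d=snap('wrist','w22');crop('w22',180,120,340,240,4.5,'w22c')
d=snap('side','side22');crop('side22',180,130,290,240,6,'side22c')
```

```text
[0.62361623 0.00479939 0.04076326] 18.8833 0.012727969835358661 [ 0.00270706  0.01889553 -0.83618194]
```

View pics/w22c.png

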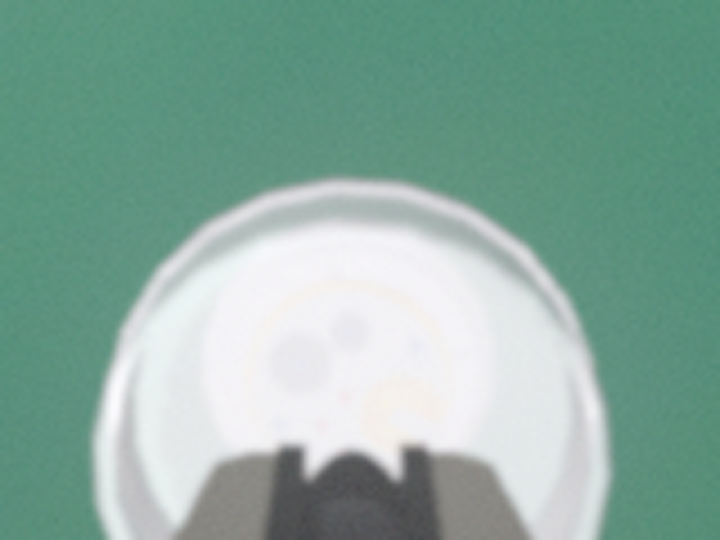

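View pics/side22c.png

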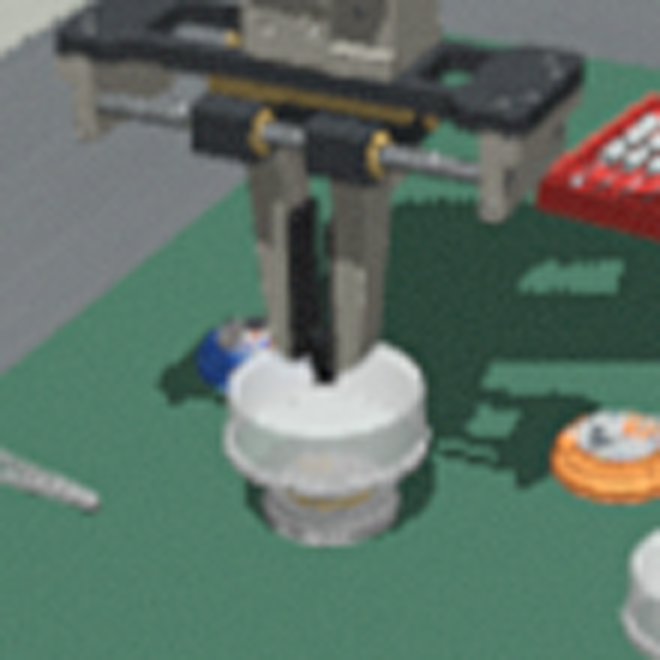

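Run:
```python
from h import *
rel('w22',(258.2,160),.0395,.032,(257.1,203.2),.019)
d=load('w22')
print(at(d,257.1,120+278/4.5,.019)-[0,.0185,0])
```

```text
cover [0.62292477 0.00532641] work [0.62207355 0.0084743 ] move [-0.00085122  0.00314789] scaled [-0.00425612  0.01573945]
[0.62209569 0.00721884 0.019     ]
```

>>> play_rows --series '[[[-0.004, 0.008, -0.02, 0, 0, 0, 8], [-0.004, 0.008, -0.07, 0, 0, 0, 8], [-0.004, 0.008, -0.115, 0, 0, 0, 8], [-0.004, 0.008, -0.135, 0, 0, 0, 8], [-0.004, 0.008, -0.14, 0, 0, 0, 8]]]'

```text
t: 19.4
ee_pos: [0.6212, 0.0064, 0.0109]
orientation: [-1.573, -0.0, -1.571]
contact_force: [-0.9, -0.6, 1.8]
grip_width: 0.0125
```

>>> play_rows --series '[[[0, 0, -0.004, 0, 0, 0, 8], [0, 0, -0.008, 0, 0, 0, 8], [0, 0, -0.01, 0, 0, 0, 8], [0, 0, -0.012, 0, 0, 0, 8], [0, 0, -0.012, 0, 0, 0, 8]]]'

```text
t: 19.82
ee_pos: [0.6219, 0.0064, 0.0108]
orientation: [-1.572, -0.0, -1.571]
contact_force: [-5.3, 0.4, 8.1]
grip_width: 0.0129
```

Run:
```python
from h import *
s=get_state();print(s['ee_pos'],s['t'],s['grip_width'],s['contact_force'])
d=snap('wrist','w23');crop('w23',180,120,340,240,4.5,'w23c')
d=snap('side','side23');crop('side23',180,130,290,240,6,'side23c')
```

```text
[0.62191676 0.00638558 0.01075371] 19.8167 0.012854421058523007 [-5.25535664  0.35620665  8.13418184]
```

View pics/w23c.png

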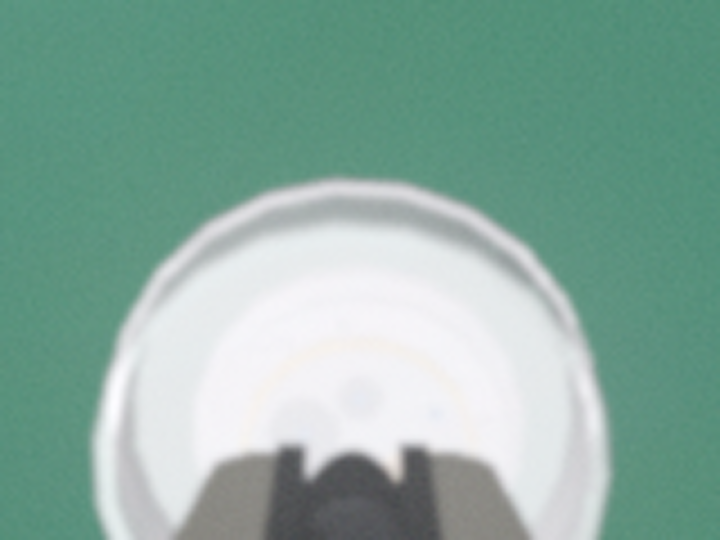

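View pics/side23c.png

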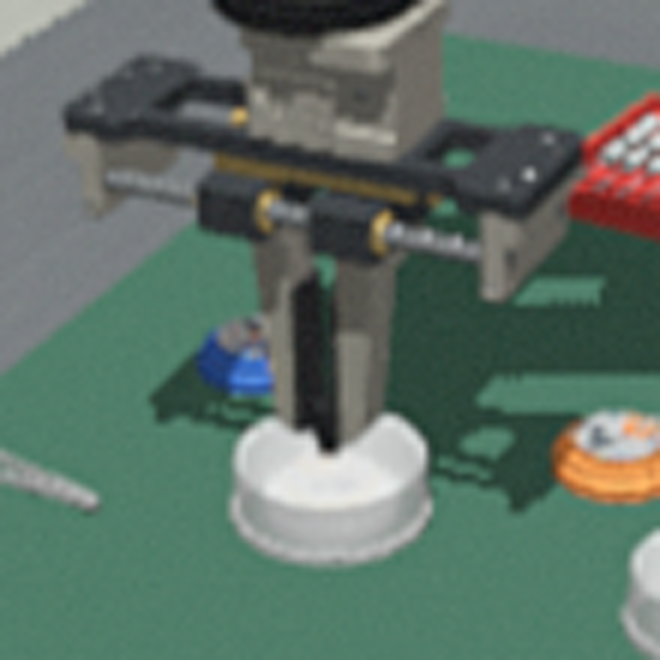

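It is seated (8 N) and centred. Release, then go to the large cover.

>>> play_rows --series '[[[0, 0, 0, 0, 0, 0, 14], [0, 0, 0, 0, 0, 0, 18], [0, 0, 0, 0, 0, 0, 30], [0, 0, 0, 0, 0, 0, 40], [0, 0, 0, 0, 0, 0, 40]]]'

```text
t: 20.33
ee_pos: [0.6226, 0.0064, 0.0099]
orientation: [-1.57, -0.0, -1.571]
contact_force: [1.3, 0.1, -0.8]
grip_width: 0.0359
```

>>> play_rows --series '[[[0, 0, 0.06, 0, 0, 0, 40], [0, 0, 0.22, 0, 0, 0, 40], [0, -0.02, 0.4, 0, 0, 0, 40], [-0.06, -0.16, 0.45, 0, 0, 0, 40], [-0.14, -0.35, 0.45, 0, 0, 0, 40]]]'

```text
t: 20.75
ee_pos: [0.5982, -0.0627, 0.1047]
orientation: [-1.563, -0.0, -1.568]
contact_force: [0.1, -0.9, -0.1]
grip_width: 0.0401
```

>>> play_rows --series '[[[-0.08, -0.18, 0, 0, 0, 0, 40], [-0.16, -0.36, 0, 0, 0, 0, 40], [-0.24, -0.54, 0, 0, 0, 0, 40], [-0.32, -0.72, 0, 0, 0, 0, 40], [-0.4, -0.9, 0, 0, 0, 0, 40]]]'

```text
t: 21.17
ee_pos: [0.5136, -0.2453, 0.101]
orientation: [-1.57, -0.0, -1.571]
contact_force: [1.7, -0.1, 0.1]
grip_width: 0.0399
```

>>> play_rows --series '[[[-0.06, -0.14, 0, 0, 0, 0, 40], [-0.11, -0.25, 0, 0, 0, 0, 40], [-0.12, -0.28, -0.08, 0, 0, 0, 40], [-0.12, -0.28, -0.14, 0, 0, 0, 40], [-0.12, -0.28, -0.15, 0, 0, 0, 40]]]'

```text
t: 21.58
ee_pos: [0.4891, -0.299, 0.0684]
orientation: [-1.573, 0.002, -1.572]
contact_force: [-0.4, 0.8, -0.9]
grip_width: 0.0399
```

Run:
```python
from h import *
s=get_state();print(s['ee_pos'],s['t'],s['grip_width'],s['contact_force'])
d=snap('wrist','w24')
```

```text
[ 0.48912844 -0.29903725  0.06835936] 21.5833 0.039927575991528436 [-0.37632072  0.75526004 -0.93332661]
```

View pics/w24.png

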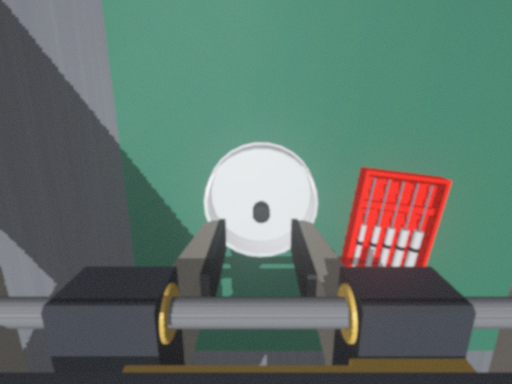

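Run:
```python
from h import *
d=load('w24');print(at(d,261.2,211.5,.0475),d['extrinsics'][:3,3])
```

```text
[ 0.49072348 -0.30188613  0.0475    ] [ 0.48875979 -0.22305011  0.26753798]
```

The large knob is at (261,211), which is (0.4907, −0.302). Descend and grip.

>>> play_rows --series '[[[0.002, -0.014, -0.04, 0, 0, 0, 40], [0.002, -0.014, -0.12, 0, 0, 0, 40], [0.002, -0.014, -0.2, 0, 0, 0, 40], [0.002, -0.014, -0.26, 0, 0, 0, 40], [0.002, -0.014, -0.278, 0, 0, 0, 40]]]'

```text
t: 22.05
ee_pos: [0.4902, -0.3012, 0.0125]
orientation: [-1.573, 0.001, -1.57]
contact_force: [0.5, 0.4, -0.7]
grip_width: 0.0401
```

>>> play_rows --series '[[[0, 0, 0, 0, 0, 0, 40], [0, 0, 0, 0, 0, 0, 25], [0, 0, 0, 0, 0, 0, 8], [0, 0, 0, 0, 0, 0, 8], [0, 0, 0, 0, 0, 0, 8]]]'

```text
t: 22.47
ee_pos: [0.4913, -0.3027, 0.015]
orientation: [-1.57, -0.001, -1.571]
contact_force: [0.2, 1.0, 0.3]
grip_width: 0.0155
```

>>> play_rows --series '[[[0, 0, 0, 0, 0, 0, 8], [0, 0, 0, 0, 0, 0, 8], [0, 0, 0, 0, 0, 0, 8], [0, 0, 0, 0, 0, 0, 8], [0, 0, 0.02, 0, 0, 0, 8]]]'

```text
t: 22.88
ee_pos: [0.4905, -0.3022, 0.018]
orientation: [-1.571, 0.0, -1.571]
contact_force: [0.7, -0.3, -1.1]
grip_width: 0.0124
```

Run:
```python
from h import *
s=get_state();print(s['ee_pos'],s['t'],s['grip_width'],s['contact_force'])
d=snap('wrist','w25');crop('w25',160,150,360,300,4,'w25c')
```

```text
[ 0.49045953 -0.3022188   0.01801927] 22.8833 0.012392845922685603 [ 0.68459807 -0.31574816 -1.06277795]
```

View pics/w25c.png

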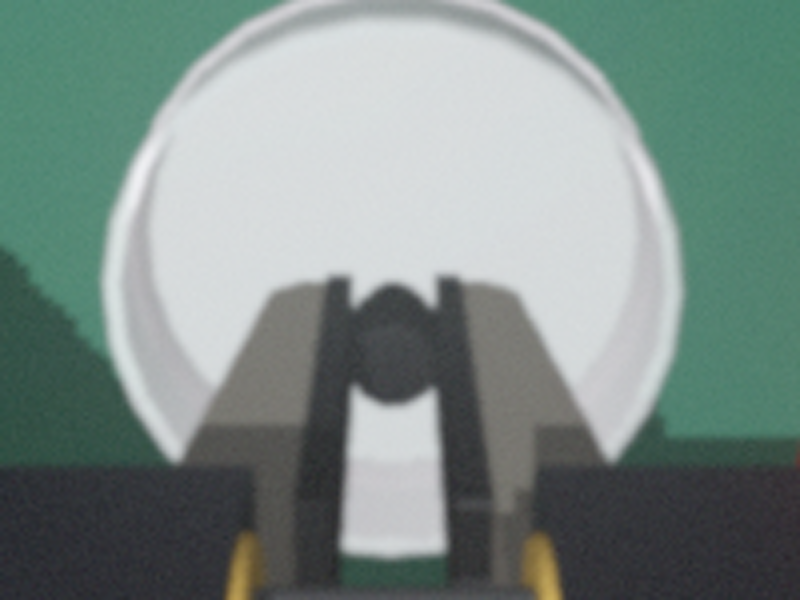

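Gripped. I carry it towards the large movement, 90 mm short.

>>> play_rows --series '[[[0, 0, 0.1, 0, 0, 0, 8], [0, 0, 0.28, 0, 0, 0, 8], [0, 0.1, 0.44, 0, 0, 0, 8], [-0.02, 0.28, 0.48, 0, 0, 0, 8], [-0.03, 0.48, 0.48, 0, 0, 0, 8]]]'

```text
t: 23.35
ee_pos: [0.4865, -0.2073, 0.1173]
orientation: [-1.566, -0.002, -1.573]
contact_force: [0.6, 0.4, -1.1]
grip_width: 0.0125
```

>>> play_rows --series '[[[-0.02, 0.19, 0, 0, 0, 0, 8], [-0.04, 0.38, 0, 0, 0, 0, 8], [-0.06, 0.57, 0, 0, 0, 0, 8], [-0.08, 0.76, 0, 0, 0, 0, 8], [-0.09, 0.93, 0, 0, 0, 0, 8]]]'

```text
t: 23.77
ee_pos: [0.4657, -0.0185, 0.1143]
orientation: [-1.571, 0.0, -1.571]
contact_force: [0.7, -0.2, 0.1]
grip_width: 0.0129
```

>>> play_rows --series '[[[-0.01, 0.15, 0, 0, 0, 0, 8], [-0.02, 0.28, 0, 0, 0, 0, 8], [-0.02, 0.38, 0, 0, 0, 0, 8], [-0.02, 0.4, 0, 0, 0, 0, 8], [-0.02, 0.4, 0, 0, 0, 0, 8]]]'

```text
t: 24.18
ee_pos: [0.4627, 0.0605, 0.1143]
orientation: [-1.571, -0.0, -1.568]
contact_force: [-0.7, 0.3, -0.4]
grip_width: 0.0129
```

>>> play_rows --series '[[[0, 0, 0, 0, 0, 0, 8], [0, 0, 0, 0, 0, 0, 8], [0, 0, 0, 0, 0, 0, 8], [0, 0, 0, 0, 0, 0, 8], [0, 0, 0, 0, 0, 0, 8]]]'

```text
t: 24.6
ee_pos: [0.4628, 0.0589, 0.1143]
orientation: [-1.571, -0.0, -1.572]
contact_force: [-0.2, 0.2, -0.8]
grip_width: 0.0124
```

Run:
```python
from h import *
s=get_state();print(s['ee_pos'],s['t'],s['grip_width'],s['contact_force'])
d=snap('wrist','w26');crop('w26',180,50,340,250,3.5,'w26c')
```

```text
[0.46282182 0.05891688 0.114256  ] 24.6 0.012385673373364204 [-0.15697206  0.19660501 -0.76419458]
```

View pics/w26c.png

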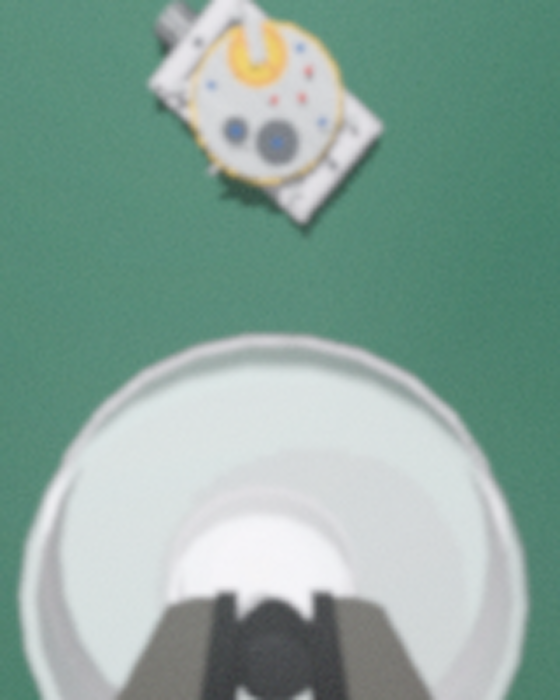

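View pics/w26.png

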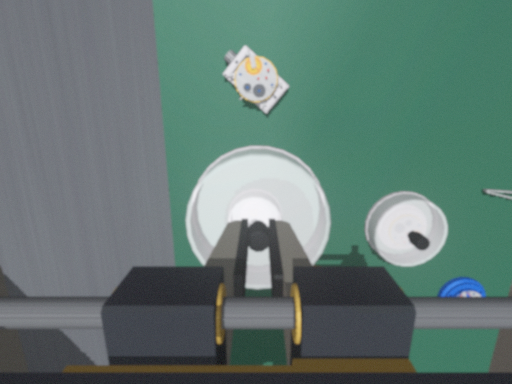

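Run:
```python
from h import *
rel('w26',(258.1,145.7),.0495,.102,(256,80.9),.010)
rel('w26',(258.1,145.7),.0495,.102,(256.4,79.1),.021)
```

```text
cover [0.4621344  0.05907365] work [0.46023833 0.15906031] move [-0.00189607  0.09998666] scaled [-0.00948034  0.49993329]
cover [0.4621344  0.05907365] work [0.46067958 0.15976403] move [-0.00145482  0.10069038] scaled [-0.00727412  0.50345189]
```

>>> play_rows --series '[[[-0.008, 0.14, 0, 0, 0, 0, 8], [-0.008, 0.32, 0, 0, 0, 0, 8], [-0.008, 0.46, 0, 0, 0, 0, 8], [-0.008, 0.498, -0.06, 0, 0, 0, 8], [-0.008, 0.498, -0.16, 0, 0, 0, 8]]]'

```text
t: 25.07
ee_pos: [0.4632, 0.1617, 0.0836]
orientation: [-1.566, 0.002, -1.569]
contact_force: [0.5, -1.0, -0.5]
grip_width: 0.0127
```

>>> play_rows --series '[[[0, 0, -0.08, 0, 0, 0, 8], [0, 0, -0.13, 0, 0, 0, 8], [0, 0, -0.14, 0, 0, 0, 8], [0, 0, -0.14, 0, 0, 0, 8], [0, 0, -0.14, 0, 0, 0, 8]]]'

```text
t: 25.48
ee_pos: [0.4617, 0.1591, 0.0548]
orientation: [-1.57, 0.0, -1.571]
contact_force: [0.0, 0.3, -0.5]
grip_width: 0.0127
```

Run:
```python
from h import *
s=get_state();print(s['ee_pos'],s['t'],s['grip_width'],s['contact_force'])
d=snap('wrist','w27');crop('w27',180,110,340,240,4.5,'w27c')
d=snap('side','side27');crop('side27',210,180,330,300,5,'side27c')
```

```text
[0.46169673 0.15909728 0.05479945] 25.4833 0.012728870310494626 [ 0.01383743  0.34373005 -0.54025661]
```

View pics/w27c.png

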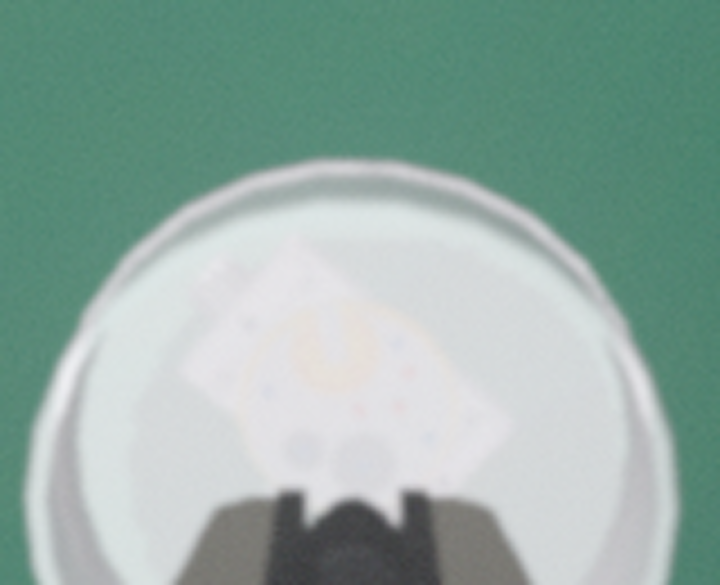

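View pics/side27c.png

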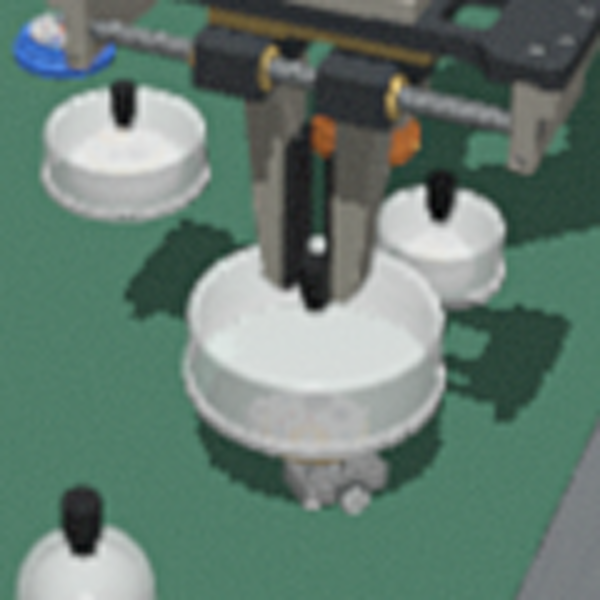

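Run:
```python
from h import *
rel('w27',(258.3,145.6),.0495,.042,(256.9,197.8),.012)
rel('w27',(258.3,145.6),.0495,.042,(258,200.7),.021)
```

```text
cover [0.46109217 0.15925349] work [0.4599228  0.16069391] move [-0.00116937  0.00144042] scaled [-0.00584684  0.0072021 ]
cover [0.46109217 0.15925349] work [0.46085229 0.16097869] move [-0.00023988  0.0017252 ] scaled [-0.00119939  0.00862598]
```

>>> play_rows --series '[[[-0.003, 0.005, -0.03, 0, 0, 0, 8], [-0.003, 0.005, -0.09, 0, 0, 0, 8], [-0.003, 0.005, -0.14, 0, 0, 0, 8], [-0.003, 0.005, -0.175, 0, 0, 0, 8], [-0.003, 0.005, -0.185, 0, 0, 0, 8]]]'

```text
t: 26.0
ee_pos: [0.4597, 0.1599, 0.016]
orientation: [-1.573, -0.001, -1.571]
contact_force: [-0.1, -0.2, -0.4]
grip_width: 0.0124
```

>>> play_rows --series '[[[0, 0, -0.003, 0, 0, 0, 8], [0, 0, -0.006, 0, 0, 0, 8], [0, 0, -0.01, 0, 0, 0, 8], [0, 0, -0.014, 0, 0, 0, 8], [0, 0, -0.017, 0, 0, 0, 8]]]'

```text
t: 26.42
ee_pos: [0.461, 0.1604, 0.0147]
orientation: [-1.57, 0.0, -1.571]
contact_force: [-5.0, -0.9, 18.3]
grip_width: 0.0127
```

Run:
```python
from h import *
s=get_state();print(s['ee_pos'],s['t'],s['grip_width'],s['contact_force'])
d=snap('wrist','w28');crop('w28',180,110,340,240,4.5,'w28c')
d=snap('side','side28');crop('side28',210,180,330,300,5,'side28c')
print(get_state()['contact_force'])
```

```text
[0.46098035 0.16036036 0.01472338] 26.4167 0.012723992836328121 [-4.99625626 -0.89342211 18.31088496]
[-2.45043104 -0.81569803  9.52687895]
```

View pics/w28c.png

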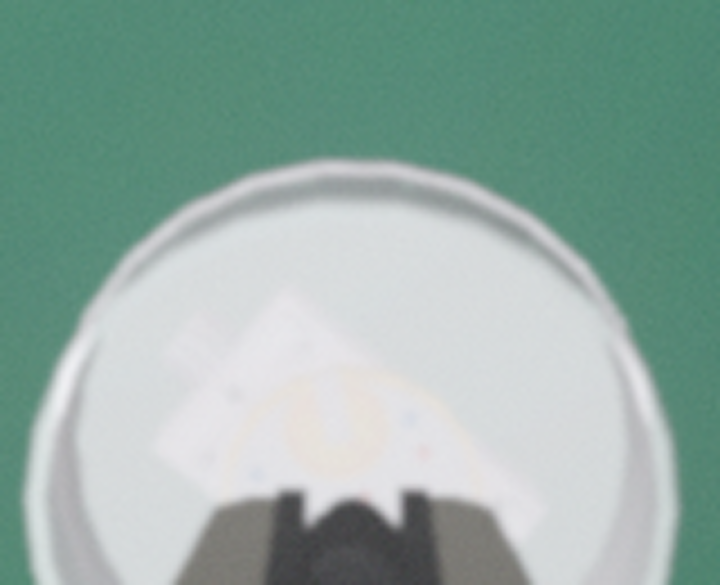

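View pics/side28c.png

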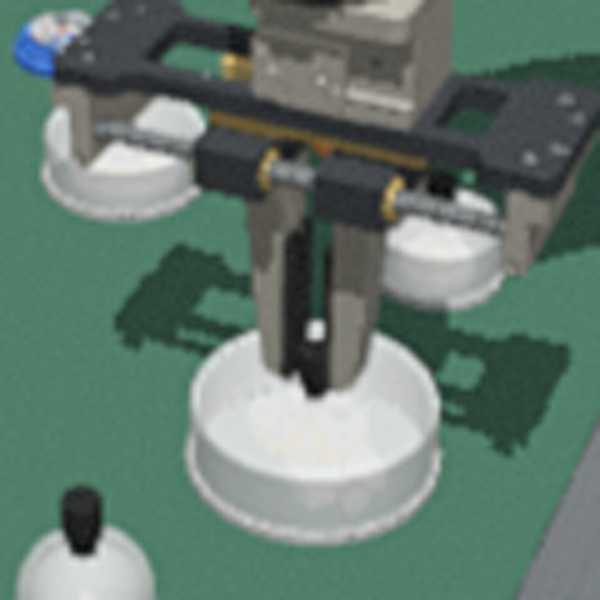

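Down flat. Release and rise.

>>> play_rows --series '[[[0, 0, 0.001, 0, 0, 0, 14], [0, 0, 0.001, 0, 0, 0, 18], [0, 0, 0.001, 0, 0, 0, 30], [0, 0, 0.001, 0, 0, 0, 40], [0, 0, 0.001, 0, 0, 0, 40]]]'

```text
t: 26.93
ee_pos: [0.4606, 0.1602, 0.014]
orientation: [-1.571, -0.0, -1.571]
contact_force: [0.6, 0.5, 0.8]
grip_width: 0.0359
```

>>> play_rows --series '[[[0, 0, 0.06, 0, 0, 0, 40], [0, 0, 0.22, 0, 0, 0, 40], [0, 0, 0.42, 0, 0, 0, 40], [0, 0, 0.62, 0, 0, 0, 40], [0, 0, 0.82, 0, 0, 0, 40]]]'

```text
t: 27.35
ee_pos: [0.46, 0.16, 0.1797]
orientation: [-1.572, -0.0, -1.571]
contact_force: [1.2, 0.1, -0.8]
grip_width: 0.0398
```

>>> play_rows --series '[[[0.05, -0.1, 0.1, 0, 0, 0, 40], [0.15, -0.25, 0.2, 0, 0, 0, 40], [0.25, -0.4, 0.3, 0, 0, 0, 40], [0.35, -0.5, 0.4, 0, 0, 0, 40], [0.4, -0.55, 0.4, 0, 0, 0, 40]]]'

```text
t: 27.77
ee_pos: [0.5444, 0.048, 0.2621]
orientation: [-1.564, -0.0, -1.572]
contact_force: [0.3, 0.8, 0.1]
grip_width: 0.0403
```

>>> play_rows --series '[[[0, 0, 0, 0, 0, 0, 40], [0, 0, 0, 0, 0, 0, 40], [0, 0, 0, 0, 0, 0, 40], [0, 0, 0, 0, 0, 0, 40], [0, 0, 0, 0, 0, 0, 40]]]'

```text
t: 28.18
ee_pos: [0.5395, 0.0511, 0.2572]
orientation: [-1.572, 0.0, -1.57]
contact_force: [-0.7, -0.1, -0.4]
grip_width: 0.0401
```

Run:
```python
from h import *
s=get_state();print(s['ee_pos'],s['t'],s['contact_force'])
snap('wrist','w30');snap('side','side30');snap('scene','scene30')
crop('side30',90,150,390,330,2.6,'side30c');crop('w30',0,0,512,300,1.56,'w30c')
crop('scene30',190,100,390,250,4,'scene30c')
```

```text
[0.53954619 0.05107244 0.25724284] 28.1833 [-0.68773386 -0.06127042 -0.37143892]
```

View pics/w30c.png

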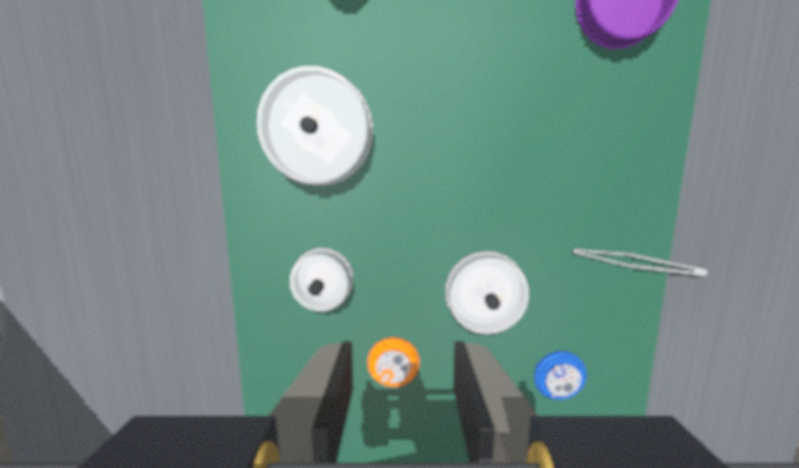

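View pics/side30c.png

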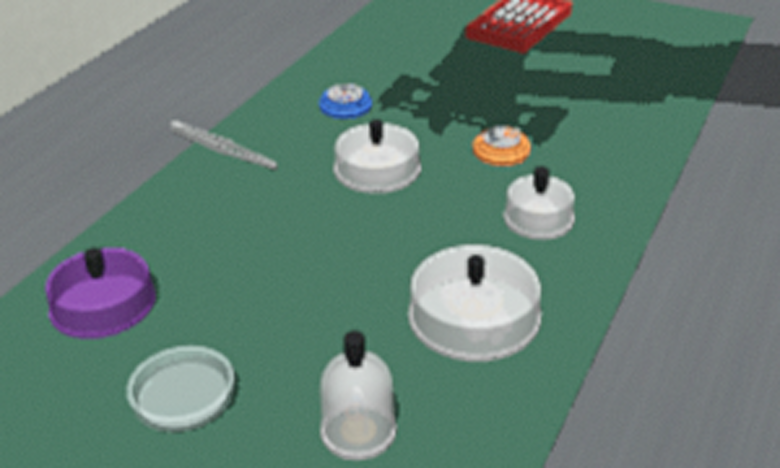

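View pics/scene30c.png

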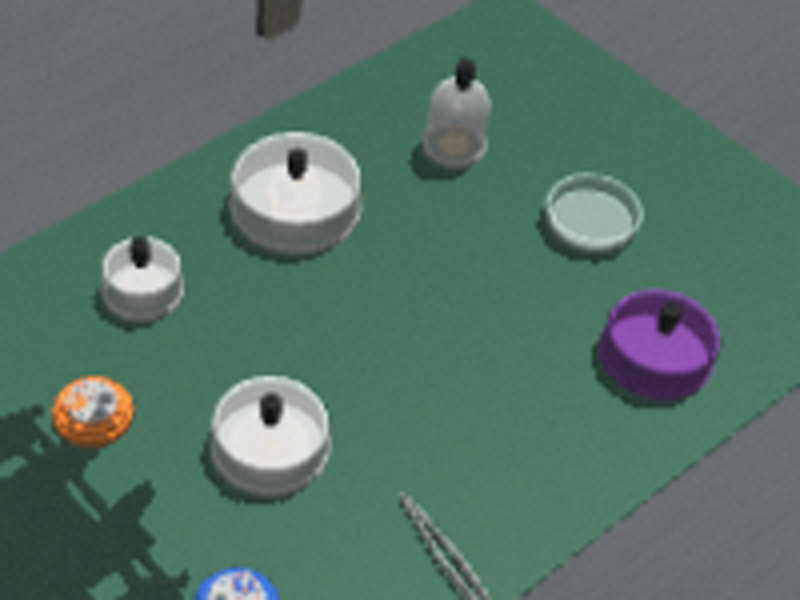

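All four covers stand flat. In the wrist view the large work is at (317,128) inside a cover centred at (315,126), and the middle and small works look centred too. The dish, tray and decoys are where they were. I hand in.

```bash
python3 -c "
from rig import *
print(get_state()['t'],sign_off())"
```

```text
the job is handed in; nothing more can be done
28.3333 None
```

All four covers are on their work, and I handed the job in at about 28 s. I placed them in the order asked: tall bell over the balance tack, then small, middle and large. Each was gripped by its knob, lined up by camera, lowered slowly and released on contact.

**Last checks:**
- **Covers:** in the final wrist, side and scene pictures all four stand flat. Where I could measure through the clear plastic, the work was centred to about 1–2 mm.
- **Bystanders:** the glass dish, the screwdriver tray, the tweezers and the purple, blue and orange look-alikes show no visible shift. The dish is mostly outside the final wrist picture and the tray wholly so, so I judged these by eye from the other two.
- **Set-down forces:** about 5 N for the bell and the small cover, and 8 N for the middle one. The large one reached 18 N, falling to about 10 N before release, so it was firmer than the rest but below the limits.

**Disagreements:**
- **Fingertip height:** the fingertips in the pictures sat about 27 mm higher than the reported tool position. I set the grasp heights from the pictures instead.
- **Camera positions:** the side and scene cameras were off from the wrist camera by up to about 9 mm, so I used the wrist camera for the final alignment. For the bell I also used the other two cameras, taking positions relative to the tack.

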